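Wedge a sampling funnel up to its height mark and put on its dust cover

ROBOT

A 7-joint arm with a two-finger parallel gripper is mounted at the origin on the work surface. World frame = base frame: x ahead of the robot, y to its left, z up, the work surface at z = 0. Lengths are in m, angles in rad, forces in N, time in s.
With the tool pointing down it reaches from about 0.4 to 0.85 m from the base axis. Payload 10.4 kg.
Tool frame: the origin (TCP) lies at the very end of the fingers, on their centre line; the grasp point (between the pads) lies r.hold_point_z behind it (r.hold_point_z is the distance from the TCP to the grasp point, in m); z points along the fingers, y is the direction in which the jaws open and shut (so a half turn about z gives the same grasp; the last joint's range is limited). The gripper opens to 87 mm and grips with 3 to 60 N. Pads are 19 mm wide; open, the fingers measure 117 mm over their backs; the gripper's body (75 mm by 190 mm) begins 51 mm behind the grasp point.
Start: joints at [-1.254, 0.332, -0.065, 1.46, 0.022, 1.35, -0.088], TCP at [0.208, 0.589, 0.223] pointing down, gripper open.
Joint ranges: [-2.6, 2.6], [-0.5, 2.12], [-1.47, 1.34], [0.16, 2.42], [-1.27, 4.41], [0.06, 2.06], [-2.6, 2.6]. Speed limits (rad/s): [2.22, 2.22, 2.79, 2.79, 3.14, 3.14, 3.14].

INTERFACE

Orientations are given as a unit quaternion [x, y, z, w].
In Python, from bench import r gives the robot as it stands.
- The arm moves only by the tool send_rows, never from a script. Its argument "commands" is a list of rows, each a list of 7 numbers: the shift along the world's x, y, z normalised to -1 to 1, where 1 is 0.03 m, then the turn, a rotation vector about the world's x, y, z normalised to -1 to 1, where 1 is 5 degrees, then the gripper command: -1 is fully open, 1 is shut, values between are in proportion. In form: [[tx, ty, tz, ax, ay, az, jaw], ...]. A call has 1 to 10 rows; each row shifts and turns the pose as measured when the row begins; what a row does not reach is not made up. A row lasts 1/12 s, in which the tool goes at most 41.7 mm and 7.16 degrees, less where a joint would pass 70% of its speed; a pose out of reach is approached as far as the arm can. A call with a number of a shift or a turn outside -1 to 1 is refused whole. A call with a gripper value outside its range is refused whole. The fingers move at their own pace and stop on an object; "grip_force" is the grip in N (left out, the last holds). Time passes only in rows, so rows that do not move let the fingers close. It gives the time, the measured TCP pose, the force and the opening at its end, in the units of the state.
- r.read_state(): the state, without advancing time (a new reading comes with each control period).
- r.camera(name): name is "side" or "top" or "wrist"; returns the picture (480x640x3 uint8, blue, green, red); there is no depth.
- r.calibration(name): a dict with "K" (3x3 intrinsics, pixels), "R" (3x3) and "t" (3): a world point X has camera coordinates R X + t; the wrist camera has in their place "mount" (4x4, takes a point from camera to tool coordinates, whose origin is the TCP and whose axes are the flange's). Camera axes: x right, y down, z forward; pixel columns grow to the right and rows downward; lengths in m; the calibration is good to about 2 mm. A picture is of the moment at which its call begins: read the wrist's pose just before it. calibration takes no time and is no camera call.
- r.close_job(): hands the job in, once; it reports no verdict.
The state is a dict: "time": time; "joint_positions": joint angles; "joint_vel": joint speeds; "joint_torque": joint torques, N m; "ee_pos": TCP position; "eef_rot": TCP orientation; "ft_force": force on the tool from outside, world axes, zero at the start; "torque": the same for the moment, N m; "width": finger opening in m.
Only numpy, scipy, OpenCV 4.12 (cv2) and the standard library are available. Lean on these libraries where they do the work, as an engineer would, in place of code of your own. Each camera call takes 0.05 s, during which the arm holds its last target.

TASK

Slide the orange wedge, thin end first, under the front foot of the sampling stand's carriage until the white pointer is level with the red height mark, and let go so that the carriage rests on the wedge. Then set the blue dust cover on the funnel so that it sits fully home and level; lower it into place, do not let it fall. Leave everything else on the bench where it is.

Things in the scene. Friction and masses are not known exactly. Their poses are not given: they have to be found in the camera images.
- stand: Fixed sampling stand: aluminium column 28 mm square, top 209 mm up, on a dark base plate. Origin on the bench; x horizontal from the free front to the column (column axis x = +99 mm, base plate x = 75 to 165, y = -65 to 65, 14 mm high), z up. Under the foot, from the front to x = 66 mm, lies open bench. At x = -20, y = -92 mm stands a gauge rod 161 mm tall on a 26 mm disc; it carries the red mark.
- carriage: Carriage that slides straight up and down on the stand's column (no turning), 0.5 kg, falls to its bottom stop by its own weight. It carries everything from the foot to the funnel. At the bottom stop its origin and axes coincide with the stand's. Travel 45 mm up.
- foot (a point): Middle of the lowest line of the carriage's front foot: a steel bar, 16 mm in diameter and 60 mm long, along the stand's y axis (stand frame x = -30 mm). At the bottom stop this line is 12 mm above the bench. The wedge goes in from the front, along the stand's +x axis; behind the bar the foot's flat underside is 2 mm higher than this line.
- pointer (a point): Tip of the white pointer of the carriage, a tongue 3 mm thick, 22 mm wide; the point lies at mid thickness, 105 mm above the bench at the bottom stop (stand frame x = -20, y = -70 mm).
- mark (a point): Tip of the red height mark, a tongue 3 mm thick, 22 mm wide, fixed to the gauge rod; the point lies at mid thickness, 3.5 mm beside the pointer's tip and 5 to 14 mm above the pointer's starting height. Level means that pointer and mark have the same height.
- rim (a point): Centre of the steel funnel's mouth, in the plane of its rim, 195 mm up at the bottom stop, above stand frame x = -50 mm. Mouth 110 mm across outside, 100 mm inside; band 20 mm deep, then a cone to a 28 mm neck 75 mm below the rim. The rim overhangs the place where the wedge goes in: an upright gripper fouls it; lean it back towards the free front by about 40 degrees.
- wedge: Orange plastic wedge, 140 mm long (x), 32 mm wide (y), 0.16 kg, lying flat. Origin at the centre of its underside, +x to the thin end. Thin end (x = +70 mm) 4 mm high; the top slopes up evenly (1 in 4) to 30 mm at x = -34 mm, then is flat to the thick end at x = -70 mm, a block with upright sides to grip. It does not slip back under the carriage's weight when let go.
- cover: Dust cover, 0.10 kg. Blue disc 120 mm across, 5 mm thick, 9 to 14 mm above the origin; below it a black spigot 92 mm across (84 mm in its lowest 4 mm) that goes into the funnel's mouth; on top a black round knob 24 mm across, 14 to 44 mm above the origin. Origin at the centre of the spigot's underside, z up. Seated, the disc lies on the rim and the origin is 9 mm below the rim's plane.
- amber_bottle: Bystander: amber bottle, 50 mm in diameter, 130 mm tall, origin under its centre.
- jar: Bystander: clear jar with grey cap, 52 mm in diameter, 75 mm tall, origin under its centre.
- dish: Bystander: white dish, 54 mm in diameter, 16 mm tall, origin under its centre.
- wrench: Bystander: wrench lying along its x axis, 150 mm long, origin under its middle.
- screwdriver: Bystander: screwdriver with a green handle, lying along its x axis, 140 mm long, origin under its middle.
- can: Bystander: bare metal can, 60 mm in diameter, 110 mm tall, origin under its centre.
- spare_inlet: Bystander: spare steel inlet cone standing on its wide end, 72 mm in diameter, 70 mm tall, origin under its centre.

How it is judged:
On the way, in this order (a step that is already met when the one before it is completed fails the run):
1. the carriage rests on the wedge, which is let go and lies flat, with the pointer within 2 mm of the mark's height (z of pointer in the frame of mark between -0.002 and 0.002 m and contact force between wedge and carriage above 1 N and angle between wedge's own z axis and vertical below 0.05 rad and contact force between each of wedge, carriage and the fingers below 0.1 N), for 0.3 s.
2. the cover sits home and level on the funnel's rim and is let go (horizontal distance between cover and rim below 0.007 m and z of cover in the frame of rim between -0.0125 and -0.0065 m and angle between cover's own z axis and vertical below 0.05 rad and contact force between cover and the fingers below 0.1 N), for 0.3 s.
At the end, for the whole second after the job is handed in: The carriage rests on the flat-lying wedge with the pointer within 2 mm of the mark's height; the cover sits in the funnel's mouth within 7 mm of its centre, its disc on the rim within 3 mm and level within 3 degrees; both are let go and at rest (all of step 1 and all of step 2 and linear speed of each of wedge, cover, carriage below 0.02 m/s); the robot touches nothing.
It fails at once if a bystander is moved by more than 30 mm (distance of any of amber_bottle, jar, dish, wrench, screwdriver, can, spare_inlet from where it was at the start of the episode above 0.03 m).
It fails at once if the cover is let fall (more than about 12 mm) (linear speed of cover above 0.5 m/s and contact force between cover and the fingers below 0.1 N).
It also fails if it takes over 72 s, if anything falls off the work surface, if the arm or the gripper's body presses on something with over 40 N, if the wrist force passes 120 N, or if a joint passes its speed limit or range.

## Working session

There is one attempt and no reset: what is moved stays moved. The work goes in short steps, Python scripts to look and compute and a tool call to move; the robot and the scene stay as the last step left them, time stands still between calls to the robot, and variables do not carry over. Pictures are saved under pics/ and viewed, and the job is handed in when it is done.

Besides the shell and the picture viewer there is one more tool, called after "Emit:" as a command line: name --pt "numbers of a row" for each row, then --argument value for the rest. send_rows: Moves the arm, as the interface text tells. Scaled input: -1 to 1 covers 0.03 m each way for a shift and 5 degrees each way for a turn. Its arguments: {"type":"object","properties":{"commands":{"type":"array"},"grip_force":{"type":"number"}},"required":["commands"]}

```bash
ls; mkdir -p pics; python3 - <<'E'
from bench import r
import cv2
s=r.read_state();print(s, r.hold_point_z)
for n in("side","top","wrist"):
    cv2.imwrite(f"pics/{n}0.png",r.camera(n)); print(n,r.calibration(n))
E
```

```text
pics
{'time': 0.0, 'joint_positions': array([-1.25362604,  0.33286383, -0.06469799,  1.46094396,  0.0215938 ,
        1.34986725, -0.08847388]), 'joint_vel': array([ 1.98904611e-03,  5.10500834e-05,  4.16816834e-05,  1.07919069e-03,
        7.71828381e-04, -4.16636387e-04, -1.83167521e-03]), 'joint_torque': array([ 3.66361364e-04, -6.23249531e+01,  2.47647031e-02, -3.89892054e+01,
       -6.13591075e-02,  3.96296207e-02,  1.65703541e-04]), 'ee_pos': array([0.20817206, 0.58891169, 0.22175768]), 'eef_rot': array([ 1.69047475e-01,  9.85607665e-01, -6.87922153e-04, -8.85558536e-05]), 'ft_force': array([ 0.45163444, -0.62874783,  0.53526707]), 'torque': array([0.06790614, 0.00378497, 0.02990123]), 'width': 0.08735834853338918} 0.0187
side {'K': array([[444.86682693,   0.        , 324.75975877],
       [  0.        , 444.86682693, 238.63588552],
       [  0.        ,   0.        ,   1.        ]]), 'R': array([[-0.98848493, -0.15131397, -0.00127421],
       [-0.1137892 ,  0.74884589, -0.65290264],
       [ 0.09974748, -0.64523943, -0.75744077]]), 't': array([0.61512307, 0.15506626, 0.937006
[... 189 characters left out ...]
794765, -0.99982155,  0.0058954 ],
       [-0.9890422 , -0.01861771, -0.14645445],
       [ 0.14653807, -0.00320229, -0.98919985]]), 't': array([0.00237661, 0.63750311, 1.25428062])}
wrist {'K': array([[418.84466206,   0.        , 314.7178878 ],
       [  0.        , 418.84466206, 236.7602364 ],
       [  0.        ,   0.        ,   1.        ]]), 'mount': array([[-4.03663171e-04, -9.63896982e-01, -2.66275130e-01,
         7.28262243e-02],
       [ 9.99999736e-01, -2.28322314e-04, -6.89451830e-04,
         1.48580678e-04],
       [ 6.03763985e-04, -2.66275338e-01,  9.63896820e-01,
        -1.61409296e-01],
       [ 0.00000000e+00,  0.00000000e+00,  0.00000000e+00,
         1.00000000e+00]])}
```

View pics/side0.png

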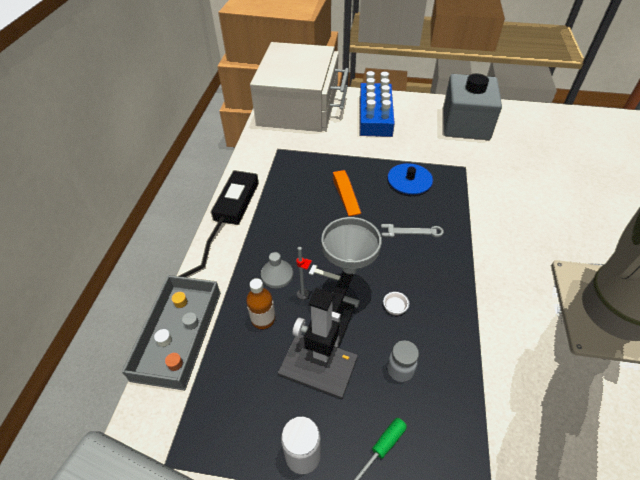

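View pics/top0.png

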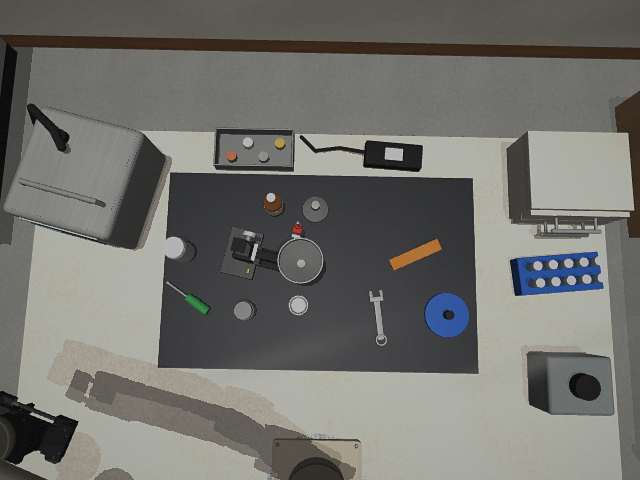

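View pics/wrist0.png

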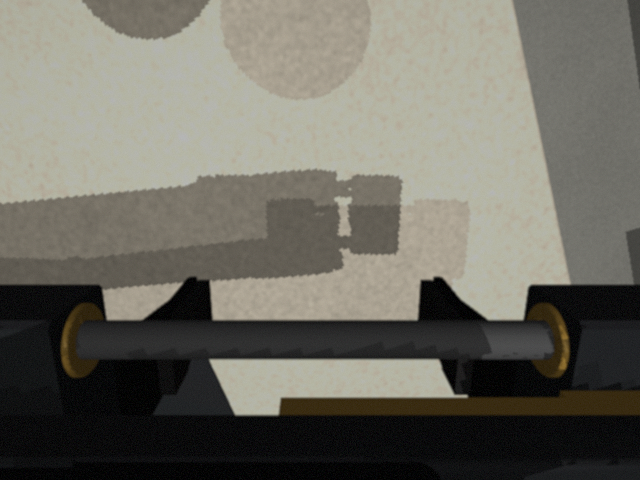

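```bash
cat > h.py <<'E'
import numpy as np, cv2
from bench import r
from scipy.spatial.transform import Rotation as Ro
def cam(n,st=None):
    c=r.calibration(n)
    if n!="wrist": return c["K"],np.array(c["R"]),np.array(c["t"])
    T=np.eye(4);T[:3,:3]=Ro.from_quat(st["eef_rot"]).as_matrix();T[:3,3]=st["ee_pos"]
    M=np.linalg.inv(T@c["mount"]);return c["K"],M[:3,:3],M[:3,3]
def ray(C,p):
    K,R,t=C; d=R.T@np.linalg.inv(K)@np.array([p[0],p[1],1.]); return -R.T@t,d/np.linalg.norm(d)
def plane(C,p,z):
    o,d=ray(C,p);return o+d*(z-o[2])/d[2]
def proj(C,X):
    K,R,t=C;q=K@(R@np.asarray(X,float)+t);return q[:2]/q[2]
def tri(*cp):
    A=np.zeros((3,3));b=np.zeros(3)
    for C,p in cp:
        o,d=ray(C,p);P=np.eye(3)-np.outer(d,d);A+=P;b+=P@o
    X=np.linalg.solve(A,b);return X
def mask(im,lo,hi):
    return cv2.inRange(cv2.cvtColor(im,cv2.COLOR_BGR2HSV),lo,hi)
def big(m):
    c,_=cv2.findContours(m,cv2.RETR_EXTERNAL,cv2.CHAIN_APPROX_NONE);return max(c,key=cv2.contourArea)
E
python3 - <<'E'
from h import *
I={n:cv2.imread(f"pics/{n}0.png") for n in("side","top")}
def crop(n,x0,y0,x1,y1,k,o):
    cv2.imwrite(o,cv2.resize(I[n][y0:y1,x0:x1],None,fx=k,fy=k,interpolation=cv2.INTER_NEAREST))
crop("top",220,180,460,360,3,"pics/c1.png")
crop("side",240,140,440,390,2.4,"pics/c2.png")
for n in I:
    C=cam(n)
    c=big(mask(I[n],(5,180,120),(20,255,255)) if n=="top" else mask(I[n][:230],(5,180,120),(20,255,255)))
    print(n,"wedge",cv2.minAreaRect(c),cv2.boxPoints(cv2.minAreaRect(c)).round(1).tolist(),cv2.approxPolyDP(c,3,True)[:,0].tolist())
    m=mask(I[n],(105,180,100),(125,255,255)); 
    if n=="top": m[:,:410]=0;m[:,480:]=0
    else: m[:150]=0
    e=cv2.fitEllipse(cv2.convexHull(big(m)));print("cover",e,plane(C,e[0],.0115))
E
```

```text
side wedge ((346.57666015625, 192.33575439453125), (48.01490020751953, 13.157106399536133), 70.01689910888672) [[332.20001220703125, 172.0], [344.6000061035156, 167.5], [361.0, 212.60000610351562], [348.6000061035156, 217.10000610351562]] [[333, 172], [348, 215], [360, 213], [345, 171]]
cover ((409.9363708496094, 178.2283935546875), (30.06825065612793, 45.237876892089844), 97.9473876953125) [ 0.44363191 -0.34653199  0.0115    ]
top wedge ((408.1031188964844, 257.2319641113281), (11.067273139953613, 37.16167068481445), 66.03751373291016) [[388.8999938964844, 259.70001220703125], [422.79998779296875, 244.60000610351562], [427.29998779296875, 254.6999969482422], [393.3999938964844, 269.79998779296875]] [[423, 245], [389, 260], [393, 269], [415, 260], [409, 260], [412, 257], [408, 258], [407, 253]]
cover ((463.099853515625, 321.885986328125), (7.312185287475586, 24.051555633544922), 20.12496566772461) [ 0.42498607 -0.39162095  0.0115    ]
```

View pics/c1.png

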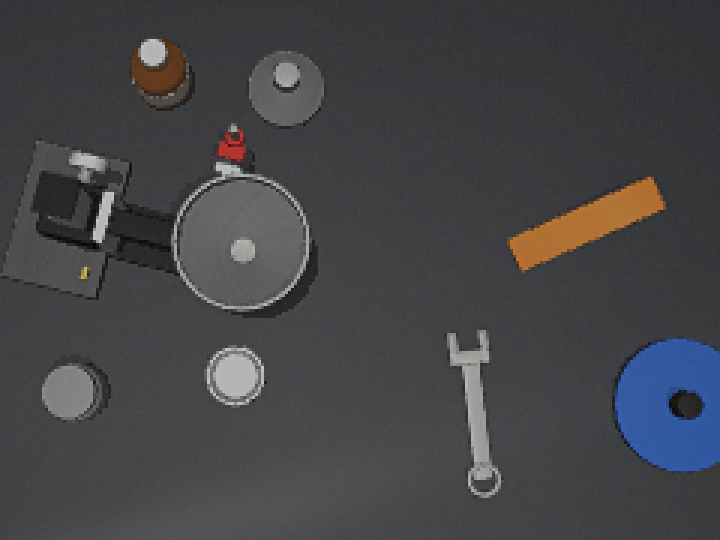

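View pics/c2.png

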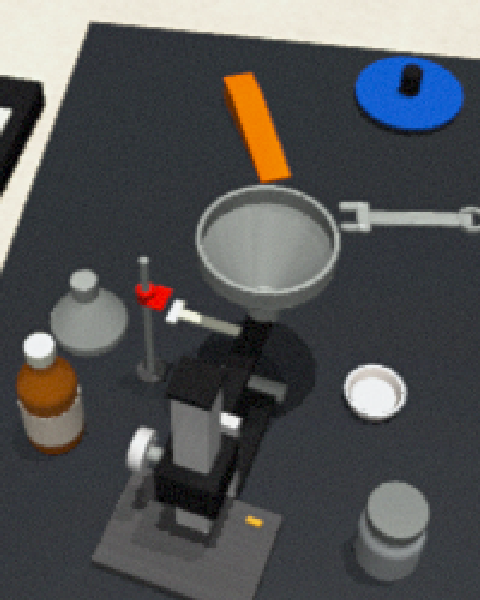

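```bash
python3 - <<'E'
from h import *
I={n:cv2.imread(f"pics/{n}0.png") for n in("side","top")}
a=cv2.resize(I["top"][235:280,380:450],None,fx=8,fy=8,interpolation=cv2.INTER_CUBIC)
b=cv2.resize(I["side"][165:220,325:370],None,fx=6,fy=6,interpolation=cv2.INTER_CUBIC)
c=np.zeros((700,570,3),np.uint8);c[:360,:560]=a;c[365:695,:270]=b
c[365:365+240,290:290+280]=cv2.resize(I["side"][245:305,290:360],None,fx=4,fy=4,interpolation=cv2.INTER_CUBIC)
cv2.imwrite("pics/c3.png",c[:, :])
for n in I:
    C=cam(n);im=I[n]
    h=cv2.cvtColor(im,cv2.COLOR_BGR2HSV); 
    m=mask(im,(5,150,60),(22,255,255)); m=m.copy()
    if n=="side": m[230:]=0;m[:160]=0
    else: m[:,:380]=0;m[:,480:]=0;m[:220]=0
    q=big(m);re=cv2.minAreaRect(q);print(n,cv2.boxPoints(re).round(1).tolist(),cv2.approxPolyDP(cv2.convexHull(q),2,True)[:,0].tolist())
    m=mask(im,(100,130,60),(125,255,255)); 
    if n=="top": m[:,:410]=0;m[:,480:]=0;m[:280]=0
    else: m[:150]=0;m[:,:380]=0;m[230:]=0
    hu=cv2.convexHull(big(m));e=cv2.fitEllipse(hu);print("cover",e,plane(C,e[0],.0115 if n=='side' else .014))
E
```

```text
side [[121.5999984741211, 228.6999969482422], [165.8000030517578, 155.10000610351562], [175.5, 160.89999389648438], [131.3000030517578, 234.60000610351562]] [[174, 160], [135, 228], [122, 229], [163, 161]]
cover ((409.9116516113281, 178.28004455566406), (30.955778121948242, 46.17416763305664), 97.93248748779297) [ 0.44369183 -0.3463129   0.0115    ]
top [[388.20001220703125, 259.1000061035156], [436.6000061035156, 238.0], [441.3999938964844, 249.10000610351562], [393.0, 270.20001220703125]] [[437, 239], [440, 249], [393, 269], [390, 259]]
cover ((446.51483154296875, 314.6990051269531), (43.49410629272461, 45.39084243774414), 143.52908325195312) [ 0.44338965 -0.34647279  0.014     ]
```

View pics/c3.png

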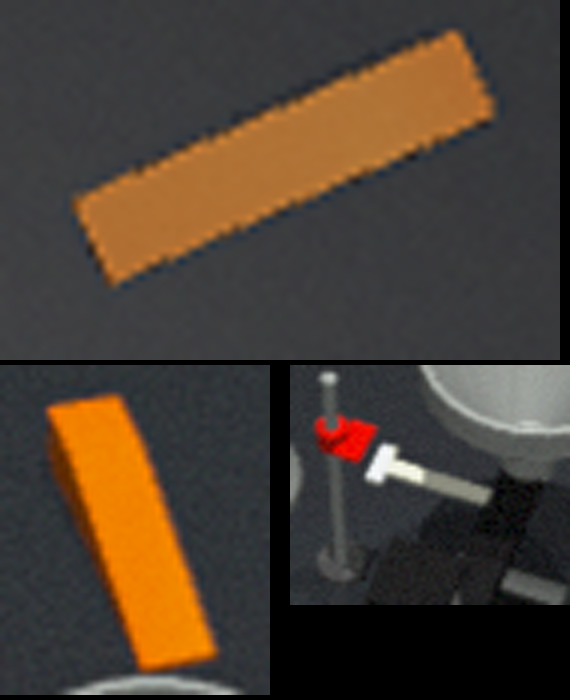

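```bash
python3 - <<'E'
from h import *
I={n:cv2.imread(f"pics/{n}0.png") for n in("side","top")}
T=cam("top");S=cam("side")
o=np.array
cr=lambda p,k,x,y:o([(p[0]+.5)/k-.5+x,(p[1]+.5)/k-.5+y])
t=[cr(p,8,380,235) for p in((460,30),(495,115),(112,287),(73,200))]
s=[cr((p[0],p[1]-365),6,325,165) for p in((47,408),(122,395),(216,655),(142,672))]
# top order: thick far-x, thick near-x, thin near-x, thin far-x ; side: thick left(+x), thick right, thin right, thin left
for C,q in((T,t),(S,s)):
    P=o([plane(C,p,z) for p,z in zip(q,(.03,.03,.004,.004))]);a=(P[2]+P[3])/2-(P[0]+P[1])/2
    print(P[:,:2].round(4).tolist(),"mid",P.mean(0).round(4),"len",np.linalg.norm(a[:2]),"yaw",np.degrees(np.arctan2(a[1],a[0])))
# rim in top: brighter ring
for n,roi in(("top",(270,225,330,295)),("side",(315,210,390,275))):
    g=cv2.cvtColor(I[n],cv2.COLOR_BGR2GRAY);x0,y0,x1,y1=roi
    cv2.imwrite(f"pics/rim_{n}.png",cv2.resize(I[n][y0:y1,x0:x1],None,fx=8,fy=8,interpolation=cv2.INTER_CUBIC))
cv2.imwrite("pics/ptr.png",np.hstack([cv2.resize(I["top"][215:245,280:320],None,fx=10,fy=10,interpolation=cv2.INTER_CUBIC),cv2.resize(I["side"][255:285,290:330],None,fx=10,fy=10,interpolation=cv2.INTER_CUBIC)]))
cv2.imwrite("pics/base.png",np.hstack([cv2.resize(I["top"][220:285,210:280],None,fx=5,fy=5,interpolation=cv2.INTER_CUBIC),cv2.resize(I["side"][335:400,270:365],None,fx=5,fy=5,interpolation=cv2.INTER_CUBIC)]))
E
```

```text
[[0.6493, -0.3208], [0.6202, -0.3321], [0.5614, -0.2057], [0.5913, -0.1923]] mid [ 0.6056 -0.2627  0.017 ] len 0.14016998531202138 yaw 114.617989717413
[[0.6506, -0.3201], [0.6187, -0.3339], [0.5622, -0.2048], [0.5918, -0.1903]] mid [ 0.6058 -0.2623  0.017 ] len 0.14169906092373413 yaw 114.01260616722244
```

View pics/rim_top.png

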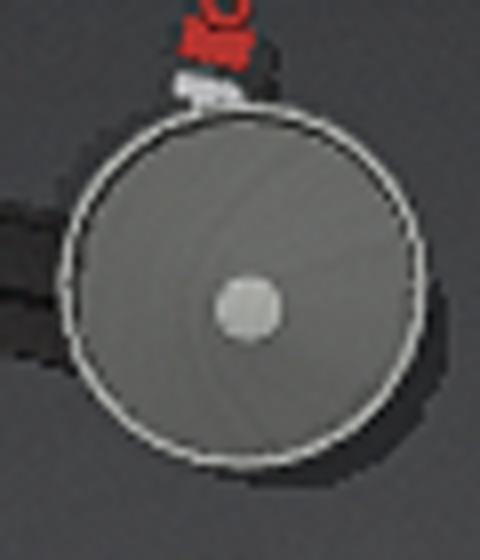

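View pics/rim_side.png

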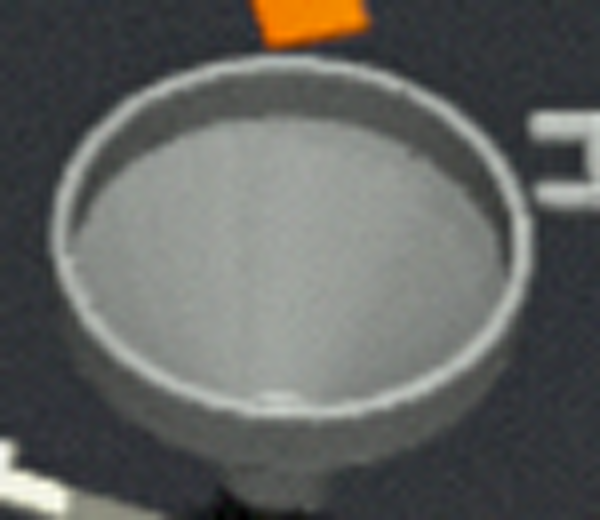

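View pics/ptr.png

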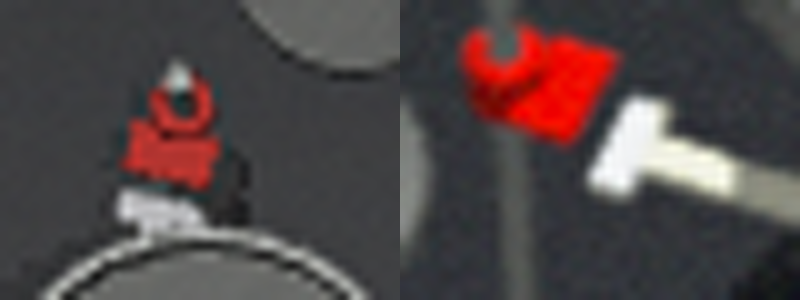

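View pics/base.png

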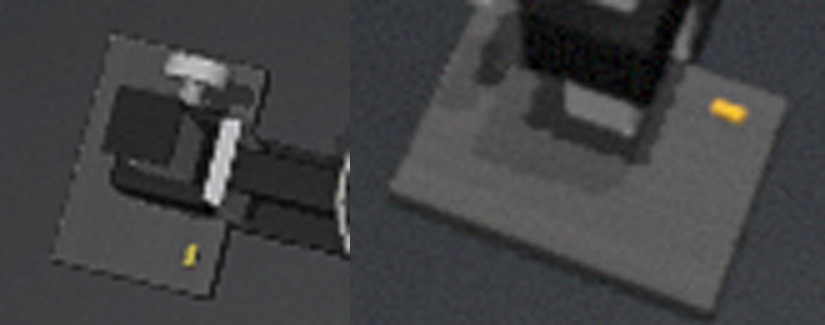

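```bash
python3 - <<'E'
from h import *
T=cam("top");S=cam("side");o=np.array
cr=lambda p,k,x,y:o([(p[0]+.5)/k-.5+x,(p[1]+.5)/k-.5+y])
rt=cr((243.5,285),8,270,225);rs=cr((291.5,236.5),8,315,210)
print("rim tri",tri((T,rt),(S,rs)),plane(T,rt,.195),plane(S,rs,.195))
B=o([plane(T,cr(p,5,210,220),.014) for p in((269,70),(212,298),(52,260),(111,33))])
B2=o([plane(S,cr((p[0]-350,p[1]),5,270,335),.014) for p in((788,97),(712,308),(390,187))])
print("base side",B2.round(4).tolist())
print("base",B.round(4).tolist(),np.linalg.norm(np.diff(B,axis=0),axis=1))
xa=(B[2]+B[3]-B[0]-B[1])/2; ya=(B[1]+B[2]-B[0]-B[3])/2
print("yaw x",np.degrees(np.arctan2(xa[1],xa[0])),"yaw y-90",np.degrees(np.arctan2(ya[1],ya[0]))-90)
c=B.mean(0);print("centre",c)
R=plane(T,rt,.195);d=c-R;print("from rim",np.linalg.norm(d[:2]),np.degrees(np.arctan2(d[1],d[0])))
for nm,a,b in(("mark",(165,178),(198,100)),("ptr",(161,200),(211,140)),):
    a=cr(a,10,280,215);b=cr(b,10,290,255);print(nm,tri((T,a),(S,b)))
E
```

```text
rim tri [0.56569298 0.04797987 0.1924754 ] [0.56515602 0.04792854 0.195     ] [0.56582839 0.05011608 0.195     ]
base side [[0.5306, 0.1838, 0.014], [0.5493, 0.2702, 0.014], [0.6749, 0.2428, 0.014]]
base [[0.6559, 0.1554, 0.014], [0.5295, 0.1822, 0.014], [0.5486, 0.2703, 0.014], [0.675, 0.2435, 0.014]] [0.1291878  0.0901017  0.12914991]
yaw x 77.76532092321833 yaw y-90 78.02307929739493
centre [0.6022589  0.21286066 0.014     ]
from rim 0.16905392407067796 77.32188139188261
mark [0.64370457 0.06157342 0.11829884]
ptr [0.64046586 0.06285707 0.1073547 ]
```

Emit:
send_rows --pt "0.3 -0.6 1 0 0 -0.3 -1" --pt "0.5 -0.8 1 0 0 -0.3 -1" --pt "0.6 -1 0.8 0 0 -0.3 -1" --pt "0.7 -1 0.5 0 0 -0.3 -1" --pt "0.7 -1 0 0 0 -0.3 -1" --pt "0.7 -1 0 0 0 -0.3 -1" --pt "0.7 -1 0 0 0 -0.3 -1" --pt "0.6 -1 0 0 0 -0.3 -1" --pt "0.5 -1 0 0 0 -0.3 -1" --pt "0.5 -1 0 0 0 -0.3 -1"

```text
time: 0.98
ee_pos: [0.3798, 0.2974, 0.3206]
eef_rot: [0.295, 0.956, -0.003, -0.003]
ft_force: [1.1, 0.4, -0.0]
width: 0.0871
```

Emit:
send_rows --pt "0.4 -1 0 0 0 -0.3 -1" --pt "0.4 -1 0 0 0 -0.3 -1" --pt "0.4 -1 0 0 0 -0.3 -1" --pt "0.3 -1 0 0 0 -0.3 -1" --pt "0.3 -1 0 0 0 -0.3 -1" --pt "0.3 -1 0 0 0 -0.3 -1" --pt "0.3 -1 0 0 0 -0.3 -1" --pt "0.3 -1 0 0 0 -0.3 -1" --pt "0.3 -1 0 0 0 -0.3 -1" --pt "0.3 -1 0 0 0 -0.3 -1"

```text
time: 1.82
ee_pos: [0.4809, -0.0205, 0.3197]
eef_rot: [0.424, 0.906, -0.002, -0.004]
ft_force: [1.2, 0.3, 0.0]
width: 0.0871
```

Emit:
send_rows --pt "0.7 -0.9 0 0.5 0.3 -0.5 -1" --pt "0.7 -0.9 0 0.9 0.3 -0.5 -1" --pt "0.7 -0.9 0 0.9 0.3 -0.5 -1" --pt "0.7 -0.9 0 0.9 0.3 -0.5 -1" --pt "0.5 -0.5 -0.5 0.9 0.2 -0.5 -1" --pt "0.5 -0.2 -0.8 0.9 0.2 -0.5 -1" --pt "0 0 -1 0.9 0.2 -0.5 -1" --pt "0 0 -1 0.9 0.2 -0.5 -1" --pt "0 0 -0.8 0.9 0.2 -0.5 -1" --pt "0 0 -0.5 0.9 0.2 -0.5 -1"

```text
time: 2.65
ee_pos: [0.6033, -0.1608, 0.1784]
eef_rot: [0.57, 0.722, 0.301, -0.252]
ft_force: [0.7, -0.2, 0.1]
width: 0.0869
```

```bash
python3 - <<'E'
from h import *
s=r.read_state();print(s["joint_positions"].round(2),s["ee_pos"],Ro.from_quat(s["eef_rot"]).as_matrix().round(3))
C=cam("wrist",s);print(-C[1].T@C[2],proj(C,[.642,.062,.11]))
E
```

```text
[ 0.15  0.76  0.63  1.3  -0.98  1.83  1.06] [ 0.60329    -0.16078424  0.17838241] [[-0.224  0.974 -0.02 ]
 [ 0.671  0.169  0.722]
 [ 0.707  0.149 -0.692]]
[ 0.59023735 -0.22882037  0.34126912] [392.91315828  95.73143818]
```

Emit:
send_rows --pt "0.1 0.6 -0.3 0.3 0.6 0 -1" --pt "0.1 0.6 -0.3 0.3 0.6 0 -1" --pt "0.1 0.6 -0.2 0.3 0.5 0 -1" --pt "0 0 0 0 0 0 -1" --pt "0 0 0 0 0 0 -1"

```text
time: 3.07
ee_pos: [0.607, -0.1102, 0.142]
eef_rot: [0.588, 0.678, 0.285, -0.337]
ft_force: [-0.6, -0.9, 0.7]
width: 0.0871
```

```bash
python3 - <<'E'
from h import *
s=r.read_state();print(s["joint_positions"].round(2),s["ee_pos"],Ro.from_quat(s["eef_rot"]).as_matrix().round(3))
C=cam("wrist",s);print(-C[1].T@C[2],proj(C,[.642,.062,.11]))
im=r.camera("wrist");cv2.imwrite("pics/w1.png",im)
E
```

```text
[ 0.12  0.86  0.59  1.28 -1.02  1.89  0.92] [ 0.60704878 -0.11019268  0.14197639] [[-0.082  0.989 -0.122]
 [ 0.605  0.147  0.782]
 [ 0.792 -0.009 -0.611]]
[ 0.62079288 -0.19283033  0.29793002] [398.68683077 115.28711879]
```

View pics/w1.png

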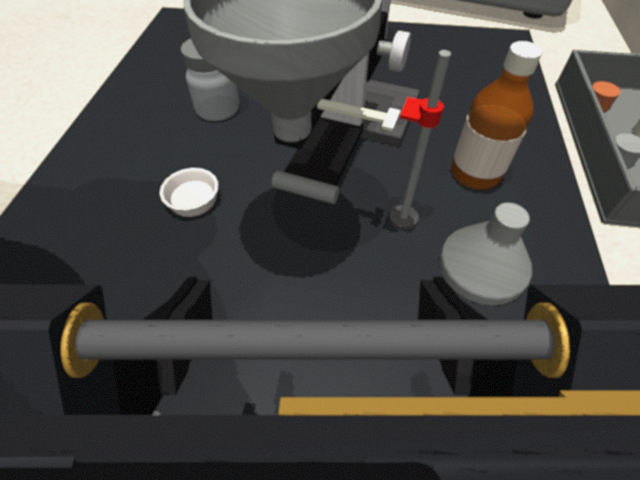

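```bash
python3 - <<'E'
import cv2
im=cv2.imread("pics/w1.png")
cv2.imwrite("pics/w1c.png",cv2.resize(im[90:140,360:450],None,fx=8,fy=8,interpolation=cv2.INTER_CUBIC))
cv2.imwrite("pics/w1d.png",cv2.resize(im[165:210,265:345],None,fx=8,fy=8,interpolation=cv2.INTER_CUBIC))
E
```

```text
(no output)
```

View pics/w1c.png

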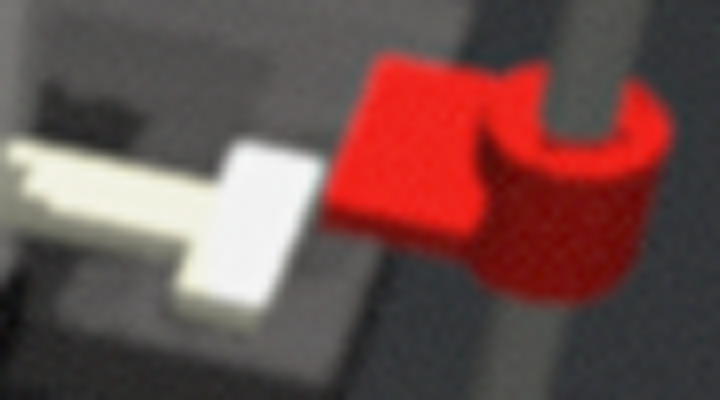

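View pics/w1d.png

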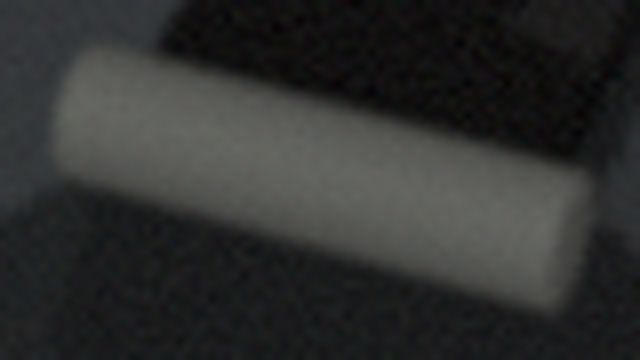

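```bash
cat > ptr.py <<'E'
from h import *
u=np.array([.2113,.9774,0]);O=np.array([.5765,.0965,0])
def vp(C,p,sx):  # ray on vertical plane stand x = sx
    o,d=ray(C,p);return o+d*((sx-(o-O)@u)/(d@u))
def stand(X): return np.array([(X-O)@u,(X-O)@np.array([-u[1],u[0],0]),X[2]])
E
python3 - <<'E'
from ptr import *
s=r.read_state();C=cam("wrist",s)
cr=lambda p,k,x,y:np.array([(p[0]+.5)/k-.5+x,(p[1]+.5)/k-.5+y])
for n,ps in(("ptr",((325,160),(265,305))),("mark",((378,55),(325,195)))):
    e=[cr(p,8,360,90) for p in ps]
    print(n,[stand(vp(C,p,sx)).round(4) for p,sx in zip(e,(-.009,-.031))], stand(vp(C,(e[0]+e[1])/2,-.020)).round(4))
# foot: top silhouette & ends at z centre .02
for p in((60,120),(575,240)):print("foot end", stand(plane(C,cr(p,8,265,165),.020)).round(4),plane(C,cr(p,8,265,165),.020).round(4))
E
```

```text
ptr [array([-0.009 , -0.0702,  0.1076]), array([-0.031 , -0.0701,  0.1076])] [-0.02   -0.0701  0.1074]
mark [array([-0.009 , -0.0731,  0.1194]), array([-0.031 , -0.0736,  0.1201])] [-0.02   -0.0733  0.1195]
foot end [-0.0304  0.0319  0.02  ] [0.5389 0.0736 0.02  ]
foot end [-0.0276 -0.0301  0.02  ] [0.6001 0.0631 0.02  ]
```

```bash
cat > plan.py <<'E'
from h import *
def tgt(yaw,lean):
    y,l=np.radians([yaw,lean]);u=np.array([np.cos(y),np.sin(y),0]);Z=np.array([0,0,1.])
    z=u*np.sin(l)-Z*np.cos(l);x=u*np.cos(l)+Z*np.sin(l);return np.column_stack([x,np.cross(z,x),z])
def plan(p,yaw,lean):
    s=r.read_state();R=Ro.from_quat(s["eef_rot"])
    d=(np.array(p)-s["ee_pos"])/.03;w=np.degrees((Ro.from_matrix(tgt(yaw,lean))*R.inv()).as_rotvec())/5
    print("pos",s["ee_pos"].round(4),"f",s["ft_force"].round(1),"w",round(s["width"],4),"j",s["joint_positions"].round(2),"| shift units",d.round(2),"turn units",w.round(2))
E
python3 -c "
from plan import *
plan((.653,-.368,.083),114.3,45)"
```

```text
pos [ 0.6071 -0.1097  0.142 ] f [-0.3 -0.4 -0.7] w 0.0868 j [ 0.12  0.86  0.59  1.28 -1.02  1.89  0.92] | shift units [ 1.53 -8.61 -1.97] turn units [-1.39 -0.51  3.17]
```

Emit:
send_rows --pt "0.2 -0.7 1 -0.1 0 0.3 -1" --pt "0.2 -1 1 -0.1 -0.1 0.3 -1" --pt "0.2 -1 0 -0.1 -0.1 0.4 -1" --pt "0.2 -1 0 -0.2 -0.1 0.4 -1" --pt "0.2 -1 0 -0.2 -0.1 0.4 -1" --pt "0.2 -1 -0.5 -0.2 -0.1 0.4 -1" --pt "0.1 -1 -0.8 -0.2 0 0.3 -1" --pt "0.1 -1 -0.8 -0.1 0 0.3 -1" --pt "0.1 -0.7 -0.8 -0.1 0 0.2 -1" --pt "0 -0.3 -0.5 0 0 0.2 -1"

```text
time: 3.95
ee_pos: [0.6252, -0.2692, 0.1233]
eef_rot: [0.514, 0.755, 0.218, -0.346]
ft_force: [-0.4, 0.2, -0.6]
width: 0.0869
```

```bash
python3 -c "
from plan import *
plan((.653,-.368,.083),114.3,45)"
```

```text
pos [ 0.6252 -0.2692  0.1233] f [-0.4  0.2 -0.6] w 0.0869 j [ 0.7   1.17 -0.47  0.59 -0.16  2.06  0.71] | shift units [ 0.93 -3.29 -1.34] turn units [-0.47 -0.53  0.43]
```

Emit:
send_rows --pt "0.2 -0.7 0 -0.9 -0.5 0.1 -1" --pt "0.2 -0.7 0 -0.7 -0.4 0.1 -1" --pt "0.2 -0.7 0 -0.3 -0.3 0.1 -1" --pt "0.2 -0.7 0 -0.1 0 0 -1"

```text
time: 4.28
ee_pos: [0.6444, -0.3524, 0.1189]
eef_rot: [0.519, 0.795, 0.175, -0.26]
ft_force: [-1.0, -2.3, -0.0]
width: 0.0871
```

```bash
python3 -c "
from plan import *
plan((.653,-.368,.083),114.3,38)"
```

```text
pos [ 0.6444 -0.3524  0.1189] f [-1.  -2.3 -0. ] w 0.0871 j [ 0.65  1.2  -0.24  0.41 -0.17  2.05  0.87] | shift units [ 0.29 -0.52 -1.2 ] turn units [0.24 0.21 0.15]
```

Emit:
send_rows --pt "0 0 -0.8 0.05 0.05 0.1 -1" --pt "-0.1 0.3 -0.8 0.05 0.05 0.05 -1" --pt "-0.2 0.4 -0.6 0 0 0 -1" --pt "-0.1 0.3 -0.4 0 0 0 -1" --pt "0 0 0 0 0 0 -1"

```text
time: 4.7
ee_pos: [0.6285, -0.3329, 0.0388]
eef_rot: [0.519, 0.797, 0.166, -0.26]
ft_force: [-0.5, 0.9, -0.3]
width: 0.0871
```

```bash
python3 -c "
from plan import *
plan((.6242,-.3035,.012),114.3,38)
cv2.imwrite('pics/w2.png',r.camera('wrist'))"
```

```text
pos [ 0.6285 -0.3329  0.0388] f [-0.5  0.9 -0.3] w 0.0871 j [ 0.66  1.15 -0.24  0.67 -0.15  1.85  0.92] | shift units [-0.14  0.98 -0.89] turn units [0.4  0.12 0.06]
```

View pics/w2.png

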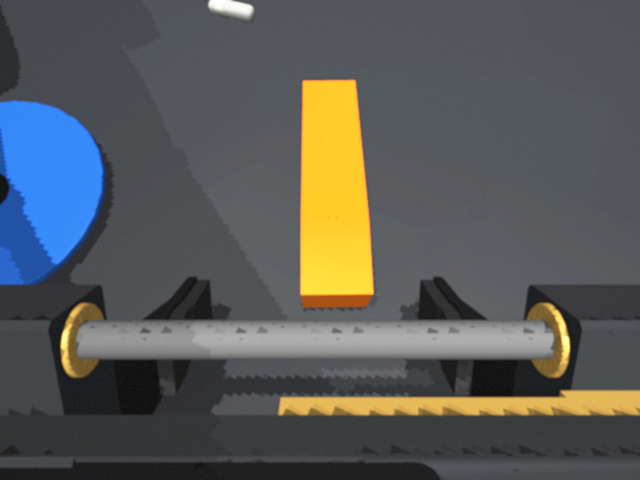

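Emit:
send_rows --pt "-0.05 0.4 -0.3 0.4 0.15 0 -1" --pt "-0.05 0.35 -0.3 0.4 0.15 0 -1" --pt "-0.05 0.25 -0.25 0.2 0.1 0 -1" --pt "0 0 0 0 0 0 -1"

```text
time: 5.08
ee_pos: [0.6249, -0.3039, 0.0161]
eef_rot: [0.51, 0.784, 0.194, -0.297]
ft_force: [0.1, -0.3, -1.4]
width: 0.0871
```

```bash
python3 -c "
from plan import *
plan((.6242,-.3035,.012),114.3,42)"
```

```text
pos [ 0.6249 -0.3039  0.0161] f [ 0.1 -0.3 -1.4] w 0.0871 j [ 0.66  1.2  -0.26  0.67 -0.19  1.87  0.91] | shift units [-0.02  0.01 -0.14] turn units [0.08 0.06 0.08]
```

Emit:
send_rows --pt "0 0 -0.1 0.1 0.05 0.1 -1" --pt "0 0 0 0 0 0 1" --pt "0 0 0 0 0 0 1" --pt "0 0 0 0 0 0 1" --pt "0 0 0 0 0 0 1" --pt "0 0 0 0 0 0 1" --grip_force 20

```text
time: 5.58
ee_pos: [0.6254, -0.3044, 0.0123]
eef_rot: [0.505, 0.785, 0.195, -0.302]
ft_force: [0.3, -0.5, 0.4]
width: 0.0612
```

```bash
python3 -c "
from plan import *
plan((.6242,-.3035,.012),114.3,42)
cv2.imwrite('pics/w3.png',r.camera('wrist'))"
```

```text
pos [ 0.6254 -0.3044  0.0123] f [ 0.3 -0.5  0.4] w 0.0612 j [ 0.66  1.22 -0.26  0.64 -0.19  1.89  0.91] | shift units [-0.04  0.03 -0.01] turn units [-0.03  0.01 -0.02]
```

View pics/w3.png

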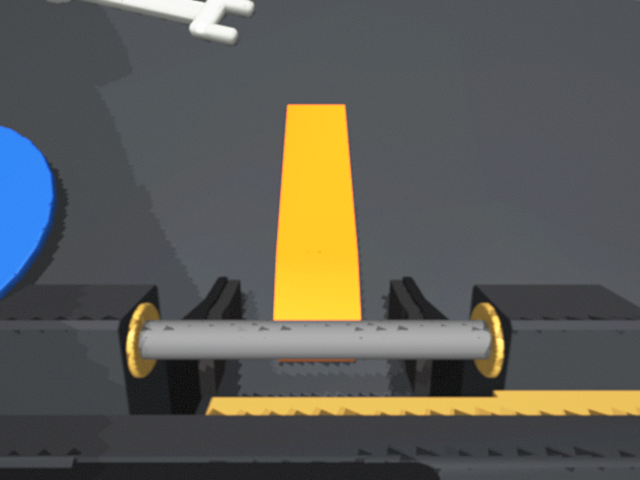

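Emit:
send_rows --pt "0 0 0 0 0 0 1" --pt "0 0 0 0 0 0 1" --pt "0 0 0 0 0 0 1" --pt "0 0 0 0 0 0 1" --pt "0 0 0 0 0 0 1" --pt "0 0 0 0 0 0 1" --pt "0 0 0 0 0 0 1"

```text
time: 6.22
ee_pos: [0.6258, -0.3049, 0.0135]
eef_rot: [0.505, 0.785, 0.195, -0.301]
ft_force: [0.8, 0.1, 0.0]
width: 0.0322
```

```bash
python3 -c "
from plan import *
plan((.5416,-.0648,.012),77.8,42)"
```

```text
pos [ 0.6258 -0.3049  0.0135] f [0.8 0.1 0. ] w 0.0322 j [ 0.66  1.22 -0.26  0.64 -0.19  1.89  0.91] | shift units [-2.81  8.   -0.05] turn units [-0.01  0.03 -7.32]
```

Emit:
send_rows --pt "0 0 0.1 0 0 -0.3 1" --pt "-0.2 0.5 0.05 0 0 -0.6 1" --pt "-0.2 0.6 0 0 0 -0.6 1" --pt "-0.2 0.6 0 0 0 -0.6 1" --pt "-0.2 0.6 0 0 0 -0.6 1" --pt "-0.2 0.6 0 0 0 -0.6 1" --pt "-0.2 0.6 0 0 0 -0.6 1"

```text
time: 6.8
ee_pos: [0.588, -0.1994, 0.0148]
eef_rot: [0.642, 0.679, 0.244, -0.26]
ft_force: [0.5, 0.2, -1.1]
width: 0.0321
```

```bash
python3 -c "
from plan import *
plan((.5416,-.0648,.014),77.8,42)
cv2.imwrite('pics/w4.png',r.camera('wrist'))"
```

```text
pos [ 0.588  -0.1994  0.0148] f [ 0.5  0.2 -1.1] w 0.0321 j [ 0.76  0.87 -0.31  1.31 -0.36  1.42  0.7 ] | shift units [-1.55  4.49 -0.03] turn units [ 0.04 -0.02 -3.1 ]
```

View pics/w4.png

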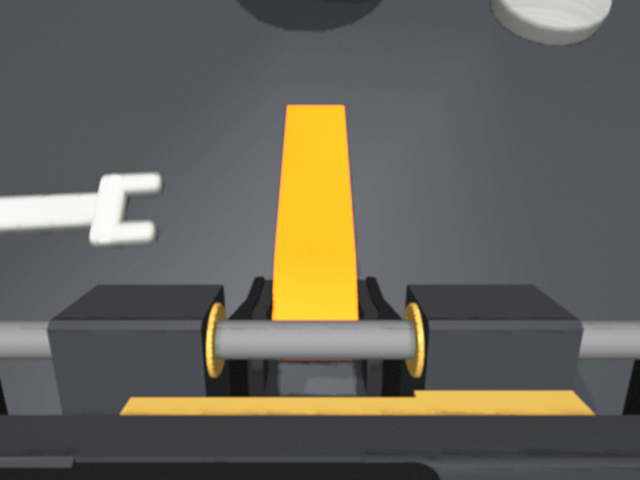

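Emit:
send_rows --pt "-0.2 0.6 0 0 0 -0.5 1" --pt "-0.2 0.6 0 0 0 -0.5 1" --pt "-0.2 0.6 0 0 0 -0.5 1" --pt "-0.2 0.6 0 0 0 -0.5 1" --pt "-0.2 0.6 0 0 0 -0.4 1" --pt "-0.2 0.6 0 0 0 -0.4 1" --pt "-0.2 0.5 0 0 0 -0.2 1" --pt "0 0 0 0 0 0 1"

```text
time: 7.52
ee_pos: [0.5372, -0.0695, 0.0148]
eef_rot: [0.735, 0.578, 0.276, -0.224]
ft_force: [1.1, -0.1, -1.1]
width: 0.0316
```

```bash
python3 -c "
from plan import *
plan((.5416,-.0648,.013),77.8,42)
cv2.imwrite('pics/w5.png',r.camera('wrist'))"
```

```text
pos [ 0.5372 -0.0695  0.0148] f [ 1.1 -0.1 -1.1] w 0.0316 j [ 0.79  0.59 -0.39  1.82 -0.58  1.02  0.58] | shift units [ 0.15  0.16 -0.06] turn units [ 0.04 -0.14  0.24]
```

View pics/w5.png

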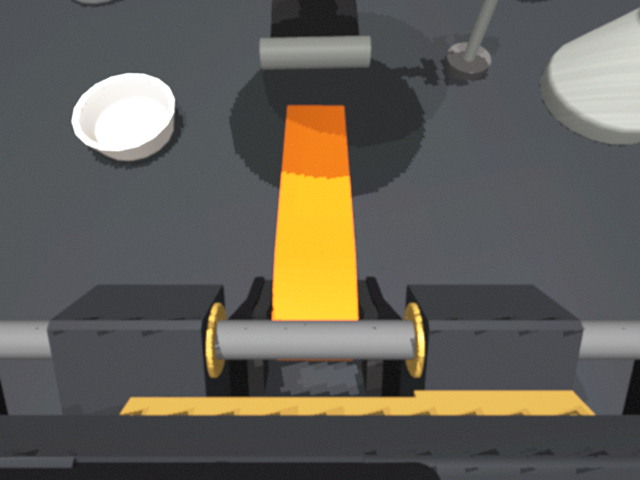

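Emit:
send_rows --pt "0.15 0.05 -0.05 0 -0.1 0.25 1" --pt "0 0 -0.05 0 0 0 1" --pt "0 0 0 0 0 0 -0.1" --pt "0 0 0 0 0 0 -0.1" --pt "0 0 0 0 0 0 -0.1" --pt "0 0 0 0 0 0 -0.1" --pt "-0.02 -0.1 0.05 0.5 -0.1 0 -0.1" --pt "0 0 0 0.5 -0.1 0 -0.1" --pt "0 0 0 0.4 -0.1 0 -0.1" --pt "0 0 0 0 0 0 -0.1"

```text
time: 8.4
ee_pos: [0.5476, -0.0775, 0.0154]
eef_rot: [0.707, 0.572, 0.325, -0.259]
ft_force: [0.6, -1.2, -1.1]
width: 0.0477
```

```bash
python3 -c "
from plan import *
plan((.5416,-.0690,.015),77.8,49)
cv2.imwrite('pics/w6.png',r.camera('wrist'));cv2.imwrite('pics/s6.png',r.camera('side'))"
```

```text
pos [ 0.5476 -0.0775  0.0154] f [ 0.6 -1.2 -1.1] w 0.0477 j [ 0.86  0.69 -0.42  1.76 -0.63  1.1   0.68] | shift units [-0.2   0.28 -0.01] turn units [-0.01  0.08 -0.  ]
```

View pics/w6.png

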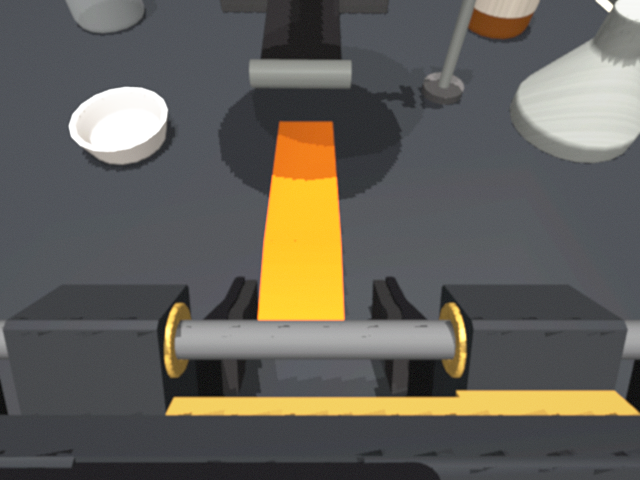

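View pics/s6.png

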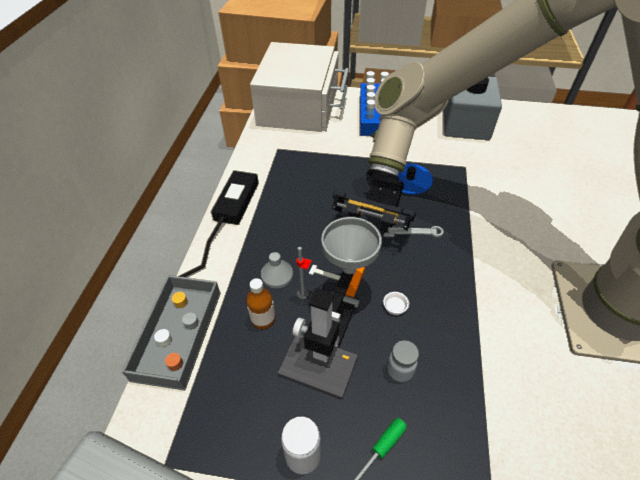

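```bash
python3 -c "
from ptr import *
s=r.read_state();C=cam('wrist',s)
for p in((279,122),(332,122)): print(stand(plane(C,p,.004)).round(4))
for p in((258,320),(345,320)): print(stand(plane(C,p,.03)).round(4))
for p in((250,73),(351,74)): print('foot',stand(plane(C,p,.02)).round(4))
print('tcp',stand(s['ee_pos']))
"
```

```text
[-0.0522  0.0129  0.004 ]
[-0.0519 -0.0191  0.004 ]
[-0.1895  0.0123  0.03  ]
[-0.1894 -0.02    0.03  ]
foot [-0.0272  0.0306  0.02  ]
foot [-0.0275 -0.0305  0.02  ]
tcp [-0.17506996 -0.00878938  0.01615191]
```

Emit:
send_rows --pt "-0.13 0.27 0 0 0.08 0 -0.1" --pt "0 0 0 0 0 0 1" --pt "0 0 0 0 0 0 1" --pt "0 0 0 0 0 0 1" --pt "0 0 0 0 0 0 1" --pt "0 0 0 0 0 0 1" --pt "0 0 0 0 0 0 1" --grip_force 40

```text
time: 9.08
ee_pos: [0.5445, -0.0655, 0.0175]
eef_rot: [0.707, 0.575, 0.32, -0.259]
ft_force: [1.0, -0.1, -1.8]
width: 0.0315
```

```bash
python3 -c "
from ptr import *
s=r.read_state();C=cam('wrist',s)
print('tcp',stand(s['ee_pos']),s['width'],s['ft_force'].round(1))
cv2.imwrite('pics/w7.png',r.camera('wrist'))
"
```

```text
tcp [-0.16512012 -0.00296009  0.01753489] 0.03154084724217688 [ 1.  -0.1 -1.8]
```

View pics/w7.png

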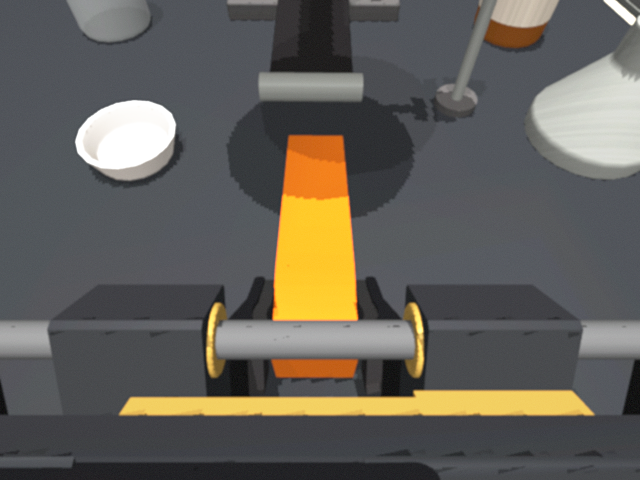

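Emit:
send_rows --pt "0.07 0.33 0 0 0 0 1" --pt "0.07 0.33 0 0 0 0 1" --pt "0.07 0.33 0 0 0 0 1" --pt "0.07 0.33 0 0 0 0 1" --pt "0.07 0.33 0 0 0 0 1"

```text
time: 9.55
ee_pos: [0.5564, -0.0166, 0.0175]
eef_rot: [0.709, 0.573, 0.321, -0.257]
ft_force: [0.5, -1.6, -1.2]
width: 0.0315
```

```bash
python3 -c "
from ptr import *
from plan import plan
s=r.read_state();C=cam('wrist',s)
print('tcp',stand(s['ee_pos']),s['width'],s['ft_force'].round(1))
plan(s['ee_pos'],77.8,49)
cv2.imwrite('pics/w8.png',r.camera('wrist'));cv2.imwrite('pics/s8.png',r.camera('side'))
"
```

```text
tcp [-0.11481001 -0.0042439   0.01750167] 0.03146451161657452 [ 0.5 -1.6 -1.2]
pos [ 0.5564 -0.0166  0.0175] f [ 0.5 -1.6 -1.2] w 0.0315 j [ 0.8   0.66 -0.46  1.82 -0.67  1.01  0.64] | shift units [0. 0. 0.] turn units [ 0.11  0.02 -0.  ]
```

View pics/w8.png

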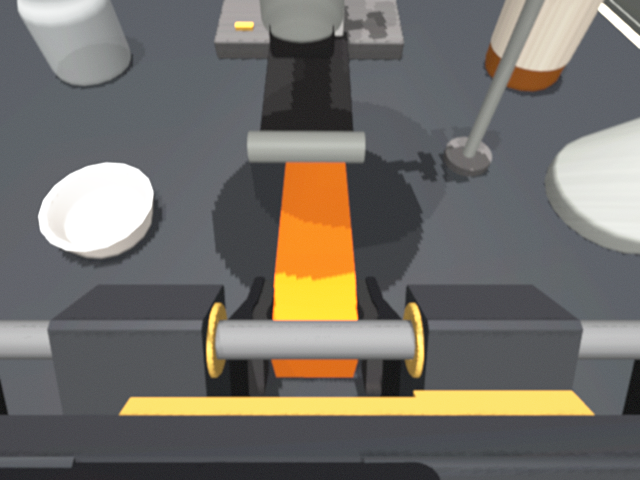

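View pics/s8.png

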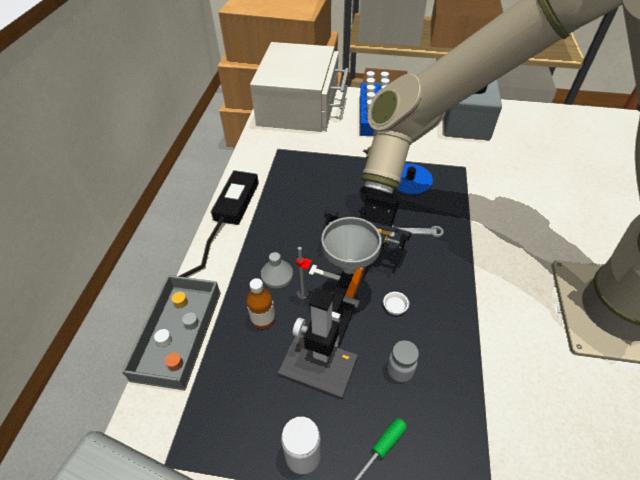

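Emit:
send_rows --pt "0.0 0.26 0 0.03 0 0 1" --pt "0.02 0.26 0 0.03 0 0 1" --pt "0.05 0.25 0 0 0 0 1" --pt "0.05 0.25 0 0 0 0 1" --pt "0.05 0.25 0 0 0 0 1" --pt "0.05 0.2 0 0 0 0 1" --pt "0.03 0.15 0 0 0 0 1" --pt "0 0 0 0 0 0 1"

```text
time: 10.32
ee_pos: [0.5674, 0.0156, 0.0176]
eef_rot: [0.716, 0.568, 0.321, -0.248]
ft_force: [0.7, 4.2, -0.9]
width: 0.0322
```

```bash
python3 -c "
from ptr import *
from plan import plan
s=r.read_state();C=cam('wrist',s)
print('tcp',stand(s['ee_pos']),s['width'],s['ft_force'].round(1))
plan(s['ee_pos'],77.8,49)
cv2.imwrite('pics/w9.png',r.camera('wrist'));cv2.imwrite('pics/s9.png',cv2.resize(r.camera('side')[140:390,240:440],None,fx=2.4,fy=2.4))
"
```

```text
tcp [-0.08098935 -0.00820942  0.01760195] 0.03218791108462896 [ 0.7  4.2 -0.9]
pos [0.5674 0.0156 0.0176] f [ 0.7  4.2 -0.9] w 0.0322 j [ 0.76  0.64 -0.48  1.85 -0.7   0.94  0.61] | shift units [0. 0. 0.] turn units [0.24 0.06 0.23]
```

View pics/w9.png

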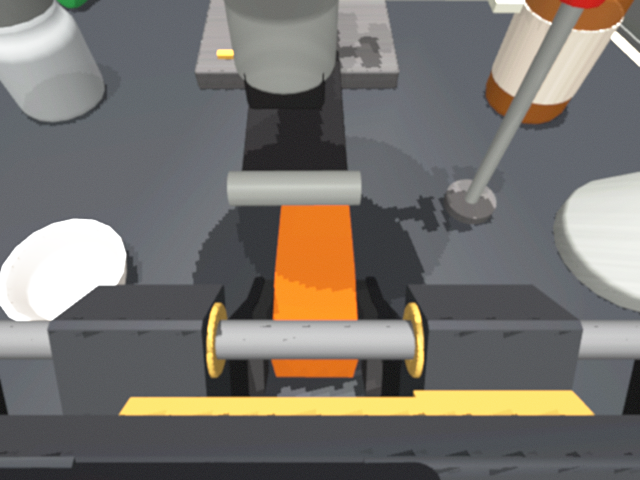

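View pics/s9.png

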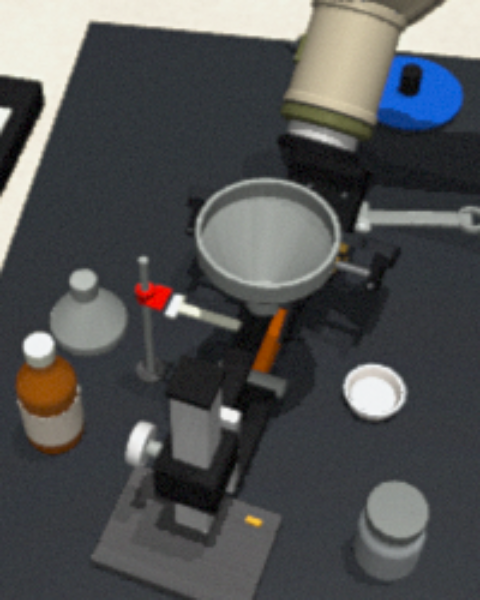

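Emit:
send_rows --pt "-0.02 0.4 0 0.1 0.05 0.1 1" --pt "-0.02 0.4 0 0.1 0.05 0.1 1" --pt "0 0 0 0 0 0 1"

```text
time: 10.67
ee_pos: [0.5696, 0.0323, 0.0173]
eef_rot: [0.713, 0.569, 0.322, -0.254]
ft_force: [0.2, 4.6, -0.9]
width: 0.032
```

```bash
cat > st.py <<'E'
from ptr import *
from plan import plan
s=r.read_state()
print('tcp',stand(s['ee_pos']),s['width'],s['ft_force'].round(1))
plan(s['ee_pos'],77.8,49)
E
python3 st.py
```

```text
tcp [-0.06423629 -0.00680508  0.01730672] 0.03204428531812902 [ 0.2  4.6 -0.9]
pos [0.5696 0.0323 0.0173] f [ 0.2  4.6 -0.9] w 0.032 j [ 0.74  0.65 -0.49  1.85 -0.71  0.93  0.6 ] | shift units [0. 0. 0.] turn units [0.12 0.01 0.15]
```

Emit:
send_rows --pt "0.02 0.13 0 0.05 0 0.1 1" --pt "0 0 0 0 0 0 1"

```text
time: 10.83
ee_pos: [0.5708, 0.0337, 0.0173]
eef_rot: [0.711, 0.571, 0.322, -0.256]
ft_force: [0.8, 4.6, -1.9]
width: 0.0318
```

```bash
python3 st.py; python3 -c "
from h import *
cv2.imwrite('pics/w10.png',r.camera('wrist'));cv2.imwrite('pics/s10.png',cv2.resize(r.camera('side')[240:310,280:370],None,fx=8,fy=8,interpolation=2))"
```

```text
tcp [-0.06258544 -0.00765626  0.01734997] 0.03183326563954971 [ 0.8  4.6 -1.9]
pos [0.5708 0.0337 0.0173] f [ 0.8  4.6 -1.9] w 0.0318 j [ 0.74  0.65 -0.49  1.85 -0.71  0.94  0.6 ] | shift units [0. 0. 0.] turn units [0.09 0.02 0.07]
```

View pics/w10.png

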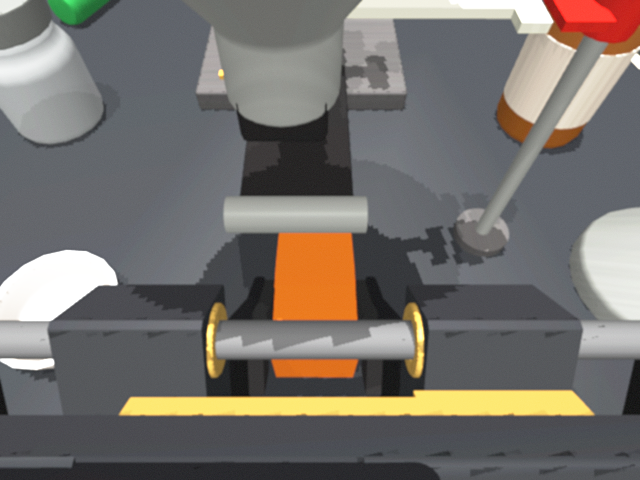

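View pics/s10.png

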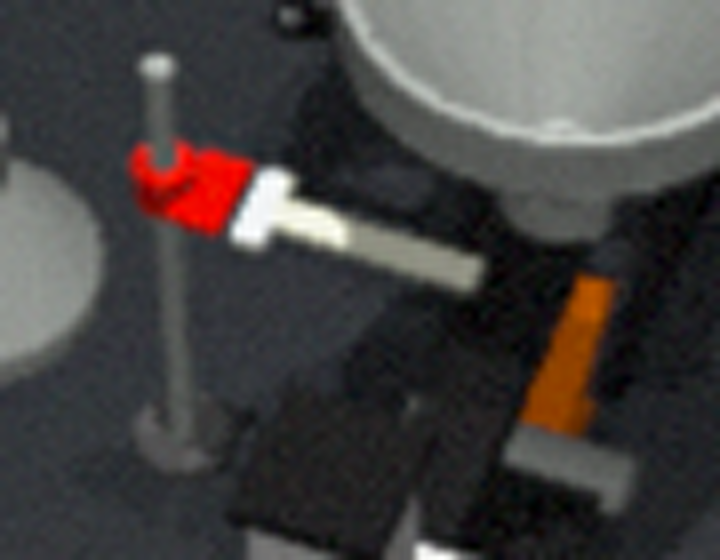

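```bash
python3 -c "
import cv2
im=cv2.imread('pics/w10.png');cv2.imwrite('pics/w10c.png',cv2.resize(im[0:60,500:600],None,fx=8,fy=8,interpolation=2))"
```

```text
(no output)
```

View pics/w10c.png

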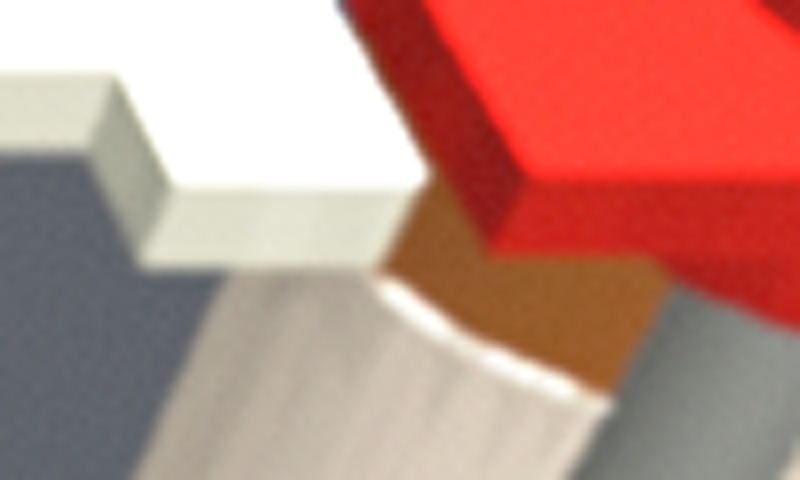

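```bash
python3 -c "
from ptr import *
s=r.read_state();C=cam('wrist',s)
cr=lambda p:np.array([(p[0]+.5)/8-.5+500,(p[1]+.5)/8-.5])
for n,p in(('p top',(425,186)),('p bot',(382,269)),('m top',(527,182)),('m bot',(488,256))): print(n,stand(vp(C,cr(p),-.031)).round(4))
"
```

```text
p top [-0.031  -0.069   0.1181]
p bot [-0.031  -0.069   0.1153]
m top [-0.031  -0.0723  0.1183]
m bot [-0.031  -0.0722  0.1158]
```

Emit:
send_rows --pt "0 0 0 0 0 0 -0.2" --pt "0 0 0 0 0 0 -0.2" --pt "0 0 0 0 0 0 -0.2" --pt "0 0 0 0 0 0 -0.2" --pt "0 0 0 0 0 0 -0.2" --pt "-0.05 -0.3 0.1 0 0 0 -0.2" --pt "-0.1 -0.7 0.5 0 0 0 -0.2" --pt "-0.1 -0.7 0.6 0 0 0 -0.2" --pt "-0.1 -0.7 0.6 0 0 0 -0.2" --pt "0 0 0 0 0 0 -0.2"

```text
time: 11.77
ee_pos: [0.5567, -0.0404, 0.0728]
eef_rot: [0.71, 0.571, 0.32, -0.259]
ft_force: [1.0, -1.5, -0.7]
width: 0.0523
```

```bash
python3 st.py; python3 -c "
from h import *
s=r.read_state();C=cam('wrist',s);print(proj(C,[.642,.062,.118]))
cv2.imwrite('pics/w11.png',r.camera('wrist'))"
```

```text
tcp [-0.13804034 -0.00954247  0.07279093] 0.05232088444382136 [ 1.  -1.5 -0.7]
pos [ 0.5567 -0.0404  0.0728] f [ 1.  -1.5 -0.7] w 0.0523 j [ 0.82  0.58 -0.45  1.78 -0.66  1.13  0.58] | shift units [0. 0. 0.] turn units [ 0.07 -0.03  0.03]
[441.965566    34.85073136]
```

View pics/w11.png

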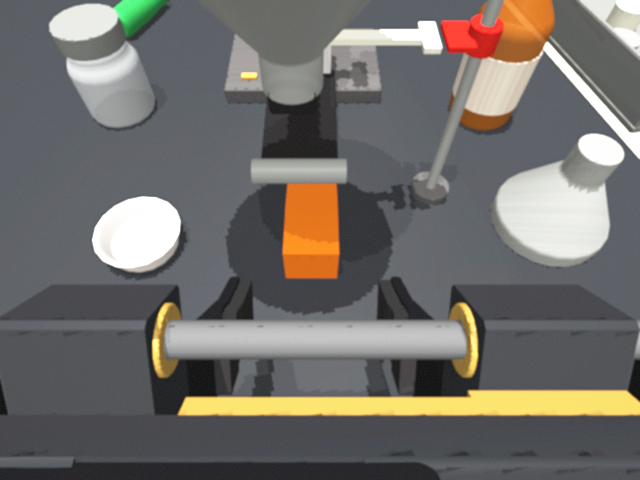

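```bash
python3 -c "
import cv2
im=cv2.imread('pics/w11.png');cv2.imwrite('pics/w11c.png',cv2.resize(im[10:70,410:510],None,fx=8,fy=8,interpolation=2))"
```

```text
(no output)
```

View pics/w11c.png

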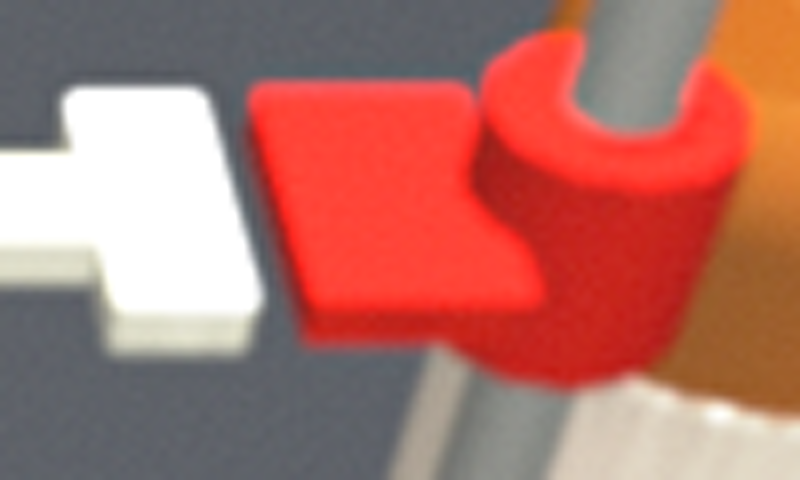

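Emit:
send_rows --pt "-0.1 -0.7 0.7 0 0 0 -0.5" --pt "-0.1 -0.8 0.8 -0.4 0.1 -0.1 -1" --pt "-0.3 -0.8 0.8 -0.9 0.2 -0.1 -1" --pt "-0.4 -0.9 0.6 -0.9 0.2 -0.2 -1" --pt "-0.4 -0.9 0.5 -0.9 0.2 -0.2 -1" --pt "-0.4 -0.9 0 -0.9 0.2 -0.2 -1" --pt "-0.4 -0.9 0 -0.9 0.2 -0.2 -1" --pt "-0.4 -0.9 0 -0.9 0.2 -0.2 -1" --pt "-0.4 -0.9 0 -0.9 0.2 -0.2 -1" --pt "-0.4 -0.8 0 -0.9 0.2 -0.2 -1"

```text
time: 12.65
ee_pos: [0.4497, -0.2969, 0.175]
eef_rot: [0.817, 0.571, 0.071, -0.03]
ft_force: [-0.9, 0.5, -0.7]
width: 0.0869
```

```bash
python3 -c "
from plan import *
plan((.4435,-.3464,.12),65,0)"
```

```text
pos [ 0.4497 -0.2969  0.175 ] f [-0.9  0.5 -0.7] w 0.0869 j [ 0.83  0.2  -0.25  1.74 -0.11  1.21  0.26] | shift units [-0.21 -1.65 -1.83] turn units [-1.46  1.01 -0.98]
```

Emit:
send_rows --pt "-0.05 -0.5 -0.3 -0.5 0.35 -0.3 -1" --pt "-0.05 -0.5 -0.5 -0.5 0.35 -0.3 -1" --pt "-0.05 -0.5 -0.5 -0.4 0.3 -0.3 -1" --pt "-0.05 -0.2 -0.5 -0.1 0.05 -0.1 -1" --pt "0 0 0 0 0 0 -1"

```text
time: 13.07
ee_pos: [0.4419, -0.3507, 0.1193]
eef_rot: [0.844, 0.536, -0.008, 0.005]
ft_force: [0.1, 0.0, -0.2]
width: 0.0872
```

```bash
python3 -c "
from plan import *
plan((.4435,-.3464,.12),65,0)
s=r.read_state();C=cam('wrist',s);print(proj(C,[.4435,-.3464,.044]))
im=r.camera('wrist');cv2.imwrite('pics/w12.png',im)
e=cv2.fitEllipse(cv2.convexHull(big(mask(im,(100,130,40),(125,255,255)))));print(e,plane(C,e[0],.0135))"
```

```text
pos [ 0.4419 -0.3507  0.1193] f [ 0.1  0.  -0.2] w 0.0872 j [ 0.76  0.29 -0.22  1.75  0.09  1.11  0.08] | shift units [0.05 0.14 0.02] turn units [ 0.2  -0.1   0.04]
[314.26282228 239.08713398]
((314.9335632324219, 217.7360382080078), (177.3323974609375, 182.8225860595703), 90.5415267944336) [ 0.44610793 -0.34176203  0.0135    ]
```

View pics/w12.png

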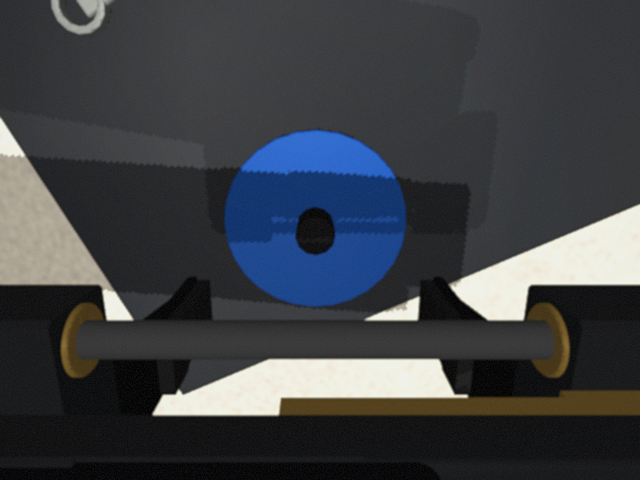

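Emit:
send_rows --pt "0.08 0.2 -0.8 0.2 -0.1 0 -1" --pt "0 0 -0.8 0 0 0 -1" --pt "0 0 -0.6 0 0 0 -1" --pt "0 0 0 0 0 0 -1"

```text
time: 13.45
ee_pos: [0.4476, -0.342, 0.0561]
eef_rot: [0.843, 0.538, 0.004, 0.001]
ft_force: [-0.3, 0.2, -0.5]
width: 0.0872
```

```bash
python3 -c "
from plan import *
plan((.4442,-.345,.022),65,0)
s=r.read_state();C=cam('wrist',s)
im=r.camera('wrist');cv2.imwrite('pics/w13.png',im)
t=r.camera('top');cv2.imwrite('pics/t13.png',cv2.resize(t[280:350,400:490],None,fx=6,fy=6,interpolation=2))
q=r.camera('side');cv2.imwrite('pics/s13.png',cv2.resize(q[130:230,370:470],None,fx=6,fy=6,interpolation=2))"
```

```text
pos [ 0.4476 -0.342   0.0561] f [-0.3  0.2 -0.5] w 0.0872 j [ 0.76  0.36 -0.22  1.8   0.09  0.99  0.07] | shift units [-0.11 -0.1  -1.14] turn units [-0.03  0.08 -0.02]
```

View pics/w13.png

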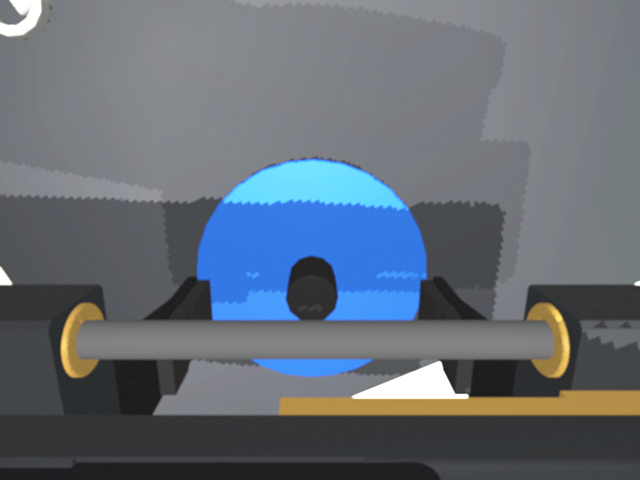

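View pics/s13.png

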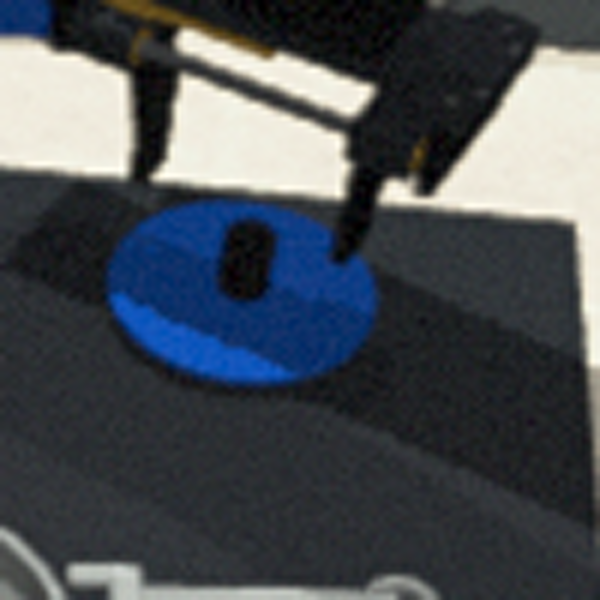

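```bash
python3 -c "
from plan import *
s=r.read_state();C=cam('wrist',s)
print(plane(C,(312,266),.0135),plane(C,(312.5,297),.044))
P=proj(C,s['ee_pos']);print(P)
T=cam('top');S=cam('side')
print('fing tips side', [proj(S,s['ee_pos']+R*Ro.from_quat(s['eef_rot']).as_matrix()[:,1]) for R in(-.05,.05)])
"
```

```text
[ 0.44854782 -0.34382678  0.0135    ] [ 0.44679457 -0.34779221  0.044     ]
[314.89347289 301.88252028]
fing tips side [array([427.83184708, 171.72225555]), array([393.22599924, 157.62838719])]
```

View pics/t13.png

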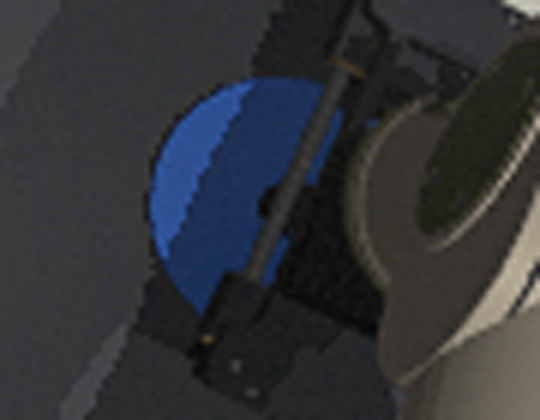

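Emit:
send_rows --pt "-0.07 -0.13 -0.5 0 0.05 0 -1" --pt "0 0 -0.5 0 0 0 -1" --pt "0 0 0 0 0 0 0" --pt "0 0 0 0 0 0 1" --pt "0 0 0 0 0 0 1" --pt "0 0 0 0 0 0 1" --pt "0 0 0 0 0 0 1" --pt "0 0 0 0 0 0 1" --pt "0 0 0 0 0 0 1" --grip_force 25

```text
time: 14.35
ee_pos: [0.4516, -0.3516, 0.0375]
eef_rot: [0.843, 0.538, 0.005, 0.008]
ft_force: [-0.2, -0.1, -0.3]
width: 0.0485
```

Emit:
send_rows --pt "0 0 0 0 0 0 1" --pt "0 0 0 0 0 0 1" --pt "0 0 0 0 0 0 1" --pt "0 0 0 0 0 0 1" --pt "0 0 0 0 0 0 1" --pt "0 0 0 0 0 0 1" --pt "0 0 0 0 0 0 1"

```text
time: 14.93
ee_pos: [0.4516, -0.3516, 0.0379]
eef_rot: [0.843, 0.538, 0.005, 0.008]
ft_force: [-0.2, -0.5, 0.1]
width: 0.0224
```

```bash
python3 -c "
from plan import *
plan((.4455,-.346,.024),65,0)
im=r.camera('wrist');cv2.imwrite('pics/w14.png',im)"
```

```text
pos [ 0.4516 -0.3516  0.0379] f [-0.2 -0.5  0.1] w 0.0224 j [ 0.76  0.39 -0.21  1.8   0.1   0.94  0.07] | shift units [-0.2   0.19 -0.46] turn units [ 0.11  0.19 -0.02]
```

View pics/w14.png

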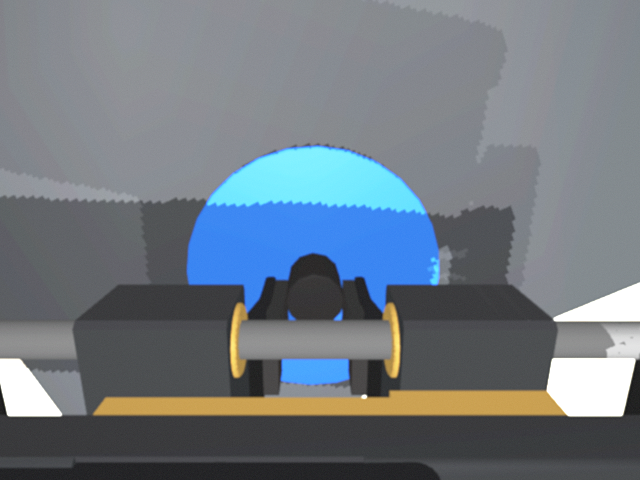

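Emit:
send_rows --pt "0 0 0 0 0 0 -0.1" --pt "0 0 0 0 0 0 -0.3" --pt "0 0 0 0.05 0.1 0 -0.3" --pt "0 0 0 0.05 0.1 0 -0.3" --pt "0 0 0 0 0 0 -0.3" --pt "0 0 0 0 0 0 -0.3"

```text
time: 15.48
ee_pos: [0.4518, -0.3516, 0.0379]
eef_rot: [0.843, 0.538, -0.001, -0.001]
ft_force: [-0.5, -0.5, 0.2]
width: 0.0526
```

```bash
python3 -c "
from plan import *
plan((.4455,-.346,.024),65,0)
s=r.read_state();C=cam('wrist',s)
im=r.camera('wrist');cv2.imwrite('pics/w15.png',im)
e=cv2.fitEllipse(cv2.convexHull(big(mask(im,(95,110,40),(125,255,255)))));print(e,plane(C,e[0],.0135))
T=cam('top');S=cam('side')
for n in('side',):
  q=r.camera(n);m=mask(q,(100,130,40),(125,255,255));m[:150]=0;m[:,:380]=0;m[230:]=0
  e=cv2.fitEllipse(cv2.convexHull(big(m)));print(e,plane(S,e[0],.0115))
"
```

```text
pos [ 0.4518 -0.3516  0.0379] f [-0.5 -0.5  0.2] w 0.0526 j [ 0.76  0.4  -0.21  1.78  0.1   0.97  0.07] | shift units [-0.21  0.19 -0.46] turn units [-0.   -0.03 -0.02]
((313.73321533203125, 254.40965270996094), (214.77784729003906, 257.40618896484375), 89.73126983642578) [ 0.45675512 -0.33964305  0.0135    ]
((406.8050231933594, 177.32980346679688), (30.800649642944336, 45.83737564086914), 97.89292907714844) [ 0.45207028 -0.34891392  0.0115    ]
```

View pics/w15.png

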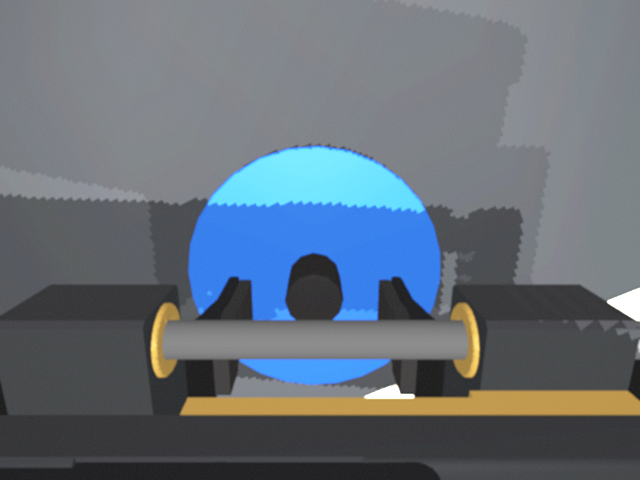

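Emit:
send_rows --pt "0.05 0.1 -0.2 0 0 0 -0.3" --pt "0 0 -0.25 0 0 0 -0.3" --pt "0 0 0 0 0 0 -0.3" --pt "0 0 0 0 0 0 -0.3"

```text
time: 15.92
ee_pos: [0.4533, -0.348, 0.0227]
eef_rot: [0.843, 0.538, -0.001, -0.001]
ft_force: [-0.6, -0.7, 0.0]
width: 0.0565
```

```bash
python3 -c "
from plan import *
plan((.4532,-.3486,.024),65,0)"
```

```text
pos [ 0.4533 -0.348   0.0227] f [-0.6 -0.7  0. ] w 0.0565 j [ 0.75  0.42 -0.21  1.8   0.11  0.94  0.06] | shift units [-0.   -0.02  0.04] turn units [-0.   -0.03 -0.02]
```

Emit:
send_rows --pt "0 0 0 0 0 0 1" --pt "0 0 0 0 0 0 1" --pt "0 0 0 0 0 0 1" --pt "0 0 0 0 0 0 1" --pt "0 0 0 0 0 0 1" --pt "0 0 0 0 0 0 1" --pt "0 0 0 0 0 0 1" --pt "0 0 0 0 0 0 1" --pt "0 0 0 0 0 0 1"

```text
time: 16.67
ee_pos: [0.4531, -0.3481, 0.0227]
eef_rot: [0.843, 0.538, -0.001, -0.001]
ft_force: [0.1, -0.1, 0.1]
width: 0.0233
```

```bash
python3 -c "
from plan import *
plan((.5657,.048,.28),65,0)
s=r.read_state();C=cam('wrist',s)
im=r.camera('wrist');cv2.imwrite('pics/w16.png',im)
S=cam('side')
q=r.camera('side');m=mask(q,(100,130,40),(125,255,255));m[:150]=0;m[:,:380]=0;m[230:]=0
e=cv2.fitEllipse(cv2.convexHull(big(m)));print(e,plane(S,e[0],.0115))
"
```

```text
pos [ 0.4531 -0.3481  0.0227] f [ 0.1 -0.1  0.1] w 0.0233 j [ 0.75  0.42 -0.21  1.8   0.11  0.94  0.06] | shift units [ 3.75 13.2   8.58] turn units [-0.01 -0.03 -0.02]
((406.8559265136719, 177.27841186523438), (31.357046127319336, 45.65867614746094), 97.76454162597656) [ 0.45194142 -0.34914328  0.0115    ]
```

View pics/w16.png

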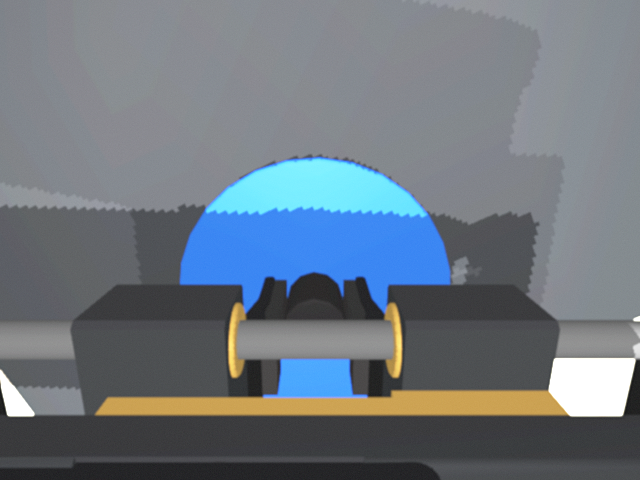

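Emit:
send_rows --pt "0 0 0.3 0 0 0 1" --pt "0 0 0.6 0 0 0 1" --pt "0 0 0.9 0 0 0 1" --pt "0.1 0.3 0.9 0 0 0 1" --pt "0.2 0.7 0.9 0 0 0 1" --pt "0.2 0.8 0.9 0 0 0 1" --pt "0.2 0.8 0.9 0 0 0 1" --pt "0.2 0.8 0.9 0 0 0 1" --pt "0.2 0.8 0.9 0 0 0 1" --pt "0.2 0.8 0.9 0 0 0 1"

```text
time: 17.6
ee_pos: [0.4841, -0.195, 0.2752]
eef_rot: [0.846, 0.534, -0.004, -0.005]
ft_force: [0.6, -0.1, -1.2]
width: 0.0232
```

```bash
python3 -c "
from plan import *
plan((.566,.049,.3),65,0)"
```

```text
pos [ 0.4841 -0.195   0.2752] f [ 0.6 -0.1 -1.2] w 0.0232 j [ 0.6   0.11 -0.33  1.62  0.03  1.43 -0.18] | shift units [2.73 8.13 0.83] turn units [-0.05 -0.14  0.1 ]
```

Emit:
send_rows --pt "0.2 0.7 0.4 0 0 0 1" --pt "0.3 0.8 0.3 0 0 0 1" --pt "0.3 0.8 0.2 0 0 0 1" --pt "0.3 0.8 0 0 0 0 1" --pt "0.3 0.8 0 0 0 0 1" --pt "0.3 0.8 0 0 0 0 1" --pt "0.3 0.8 0 0 0 0 1" --pt "0.3 0.8 0 0 0 0 1" --pt "0.2 0.7 0 0 0 0 1" --pt "0 0 0 0 0 0 1"

```text
time: 18.43
ee_pos: [0.5615, 0.0326, 0.3211]
eef_rot: [0.844, 0.536, 0.003, 0.002]
ft_force: [-0.6, 1.1, -0.3]
width: 0.0234
```

```bash
python3 -c "
from plan import *
plan((.566,.049,.3),65,0)"
```

```text
pos [0.5615 0.0326 0.3211] f [-0.6  1.1 -0.3] w 0.0234 j [ 0.3   0.19 -0.52  1.45  0.1   1.52 -0.65] | shift units [ 0.15  0.55 -0.7 ] turn units [0.01 0.07 0.02]
```

Emit:
send_rows --pt "0.07 0.27 -0.4 0 0.05 0 1" --pt "0.07 0.27 -0.5 0 0 0 1" --pt "0 0 -0.5 0 0 0 1" --pt "0 0 -0.4 0 0 0 1" --pt "0 0 0 0 0 0 1" --pt "0 0 0 0 0 0 1"

```text
time: 18.93
ee_pos: [0.5645, 0.0509, 0.2642]
eef_rot: [0.844, 0.537, 0.0, 0.001]
ft_force: [0.3, -0.6, -0.1]
width: 0.0232
```

```bash
python3 -c "
from plan import *
plan((.566,.049,.26),65,0)
cv2.imwrite('pics/s17.png',cv2.resize(r.camera('side')[150:300,270:430],None,fx=4,fy=4,interpolation=2))
cv2.imwrite('pics/t17.png',cv2.resize(r.camera('top')[200:310,240:360],None,fx=5,fy=5,interpolation=2))
cv2.imwrite('pics/w17.png',r.camera('wrist'))"
```

```text
pos [0.5645 0.0509 0.2642] f [ 0.3 -0.6 -0.1] w 0.0232 j [ 0.28  0.22 -0.53  1.53  0.12  1.41 -0.69] | shift units [ 0.05 -0.06 -0.14] turn units [0.02 0.02 0.01]
```

View pics/s17.png

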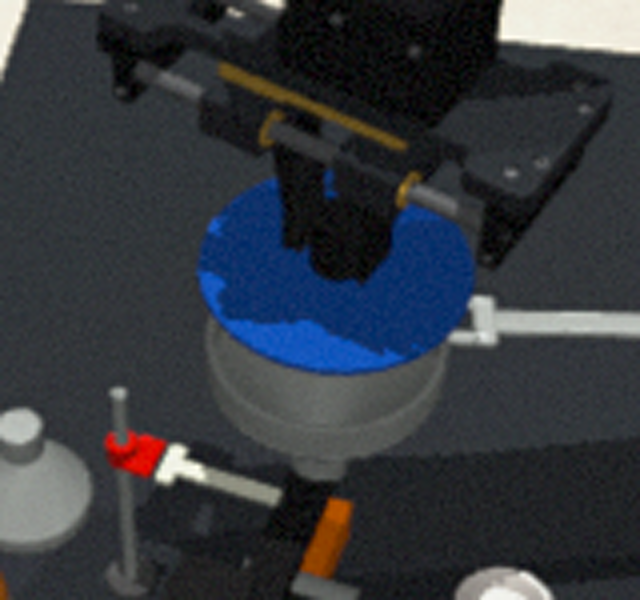

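View pics/t17.png

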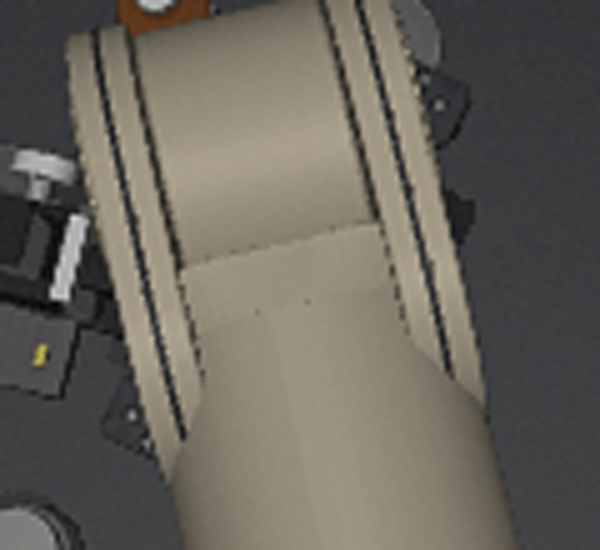

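View pics/w17.png

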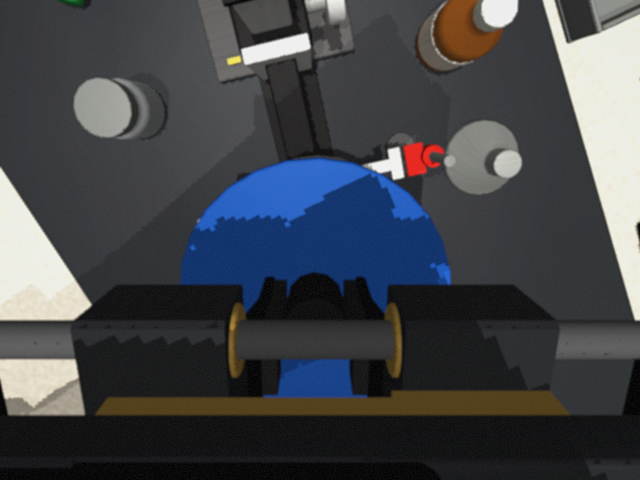

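```bash
python3 -c "
from plan import *
im=cv2.imread('pics/s17.png');m=mask(im,(100,110,40),(125,255,255));hu=cv2.convexHull(big(m));e=cv2.fitEllipse(hu);print(e)
S=cam('side');c=((e[0][0]+.5)/4-.5+270,(e[0][1]+.5)/4-.5+150);print(c,plane(S,c,.253),'tcp',r.read_state()['ee_pos'])
rs=((291.5+.5)/8-.5+315,(236.5+.5)/8-.5+210);print('rim orig',plane(S,rs,.195))
"
```

```text
((334.43292236328125, 272.9189147949219), (202.49440002441406, 281.8126220703125), 96.36212921142578)
(353.2332305908203, 217.85472869873047) [0.56434263 0.05132263 0.253     ] tcp [0.56504534 0.05082531 0.26513267]
rim orig [0.56582839 0.05011608 0.195     ]
```

Emit:
send_rows --pt "0.05 -0.05 -0.2 0 0 0 1" --pt "0 0 -0.25 0 0 0 1" --pt "0 0 -0.25 0 0 0 1" --pt "0 0 -0.25 0 0 0 1" --pt "0 0 -0.2 0 0 0 1" --pt "0 0 0 0 0 0 1"

```text
time: 19.58
ee_pos: [0.5674, 0.0485, 0.2288]
eef_rot: [0.844, 0.536, 0.002, 0.002]
ft_force: [-0.3, -0.6, -0.9]
width: 0.0233
```

```bash
python3 -c "
from plan import *
plan((.566,.0495,.221),65,0)
cv2.imwrite('pics/s18.png',cv2.resize(r.camera('side')[150:300,270:430],None,fx=4,fy=4,interpolation=2))"
```

```text
pos [0.5674 0.0485 0.2288] f [-0.3 -0.6 -0.9] w 0.0233 j [ 0.28  0.24 -0.52  1.59  0.13  1.34 -0.7 ] | shift units [-0.05  0.03 -0.26] turn units [0.02 0.07 0.03]
```

View pics/s18.png

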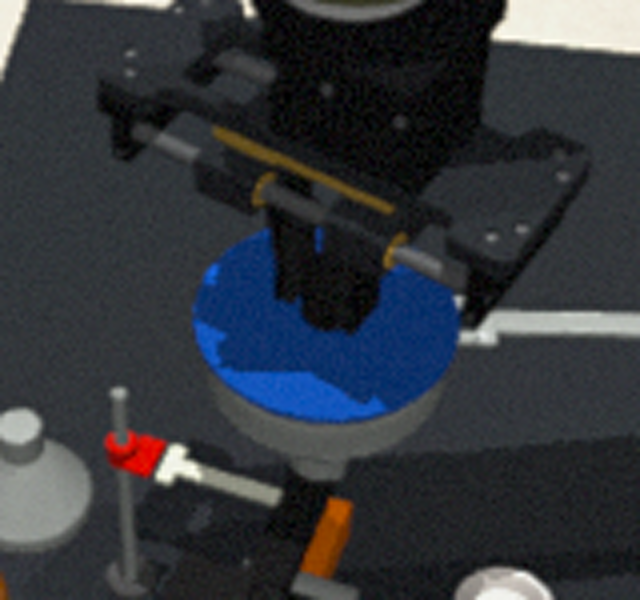

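Emit:
send_rows --pt "-0.02 0.02 -0.1 0 0.05 0 1" --pt "0 0 -0.08 0 0 0 1" --pt "0 0 -0.06 0 0 0 1" --pt "0 0 0 0 0 0 1"

```text
time: 19.97
ee_pos: [0.5672, 0.0494, 0.222]
eef_rot: [0.844, 0.536, 0.001, 0.001]
ft_force: [-0.2, -0.4, -0.3]
width: 0.0232
```

```bash
python3 -c "
from plan import *
plan((.566,.0495,.221),65,0)
cv2.imwrite('pics/s19.png',cv2.resize(r.camera('side')[150:300,270:430],None,fx=4,fy=4,interpolation=2))"
```

```text
pos [0.5672 0.0494 0.222 ] f [-0.2 -0.4 -0.3] w 0.0232 j [ 0.28  0.25 -0.52  1.59  0.13  1.33 -0.7 ] | shift units [-0.04  0.   -0.03] turn units [0.02 0.03 0.03]
```

View pics/s19.png

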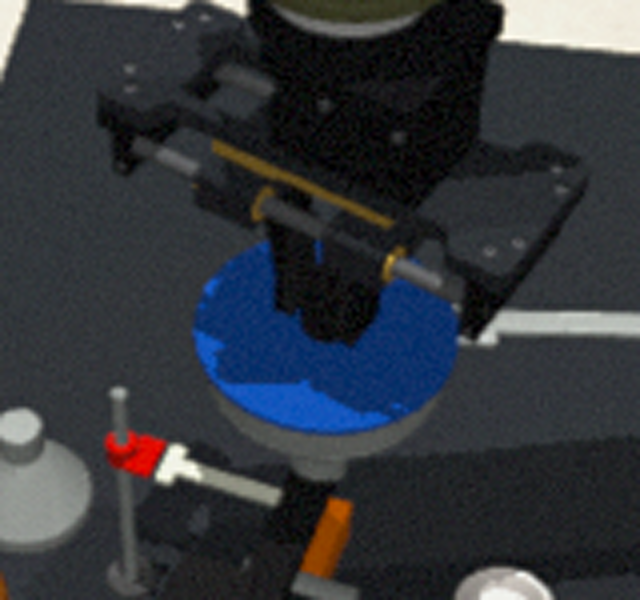

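Emit:
send_rows --pt "-0.02 0 -0.05 0 0 0 1" --pt "0 0 0 0 0 0 1"

```text
time: 20.18
ee_pos: [0.5669, 0.0495, 0.221]
eef_rot: [0.844, 0.536, 0.001, 0.001]
ft_force: [0.1, 1.0, 0.1]
width: 0.0233
```

Emit:
send_rows --pt "0 0 -0.05 0 0 0 1" --pt "0 0 0 0 0 0 1"

```text
time: 20.35
ee_pos: [0.5673, 0.0495, 0.2208]
eef_rot: [0.844, 0.536, 0.002, 0.002]
ft_force: [-1.2, -0.2, -0.8]
width: 0.0234
```

Emit:
send_rows --pt "0 0 -0.07 0 0 0 1" --pt "0 0 0 0 0 0 1"

```text
time: 20.52
ee_pos: [0.5676, 0.0496, 0.2209]
eef_rot: [0.844, 0.536, 0.003, 0.003]
ft_force: [-1.2, 0.4, -0.6]
width: 0.0231
```

Emit:
send_rows --pt "0 0 -0.07 0 0 0 1" --pt "0 0 -0.05 0 0 0 1"

```text
time: 20.68
ee_pos: [0.5681, 0.0496, 0.2203]
eef_rot: [0.844, 0.536, 0.003, 0.004]
ft_force: [-9.1, -1.4, 16.8]
width: 0.0235
```

```bash
python3 -c "
from plan import *
plan((.566,.0495,.221),65,0)
cv2.imwrite('pics/s20.png',cv2.resize(r.camera('side')[200:290,290:400],None,fx=7,fy=7,interpolation=2))"
```

```text
pos [0.5681 0.0496 0.2203] f [-9.1 -1.4 16.8] w 0.0235 j [ 0.28  0.25 -0.52  1.6   0.13  1.32 -0.71] | shift units [-0.07 -0.    0.02] turn units [0.03 0.11 0.03]
```

View pics/s20.png

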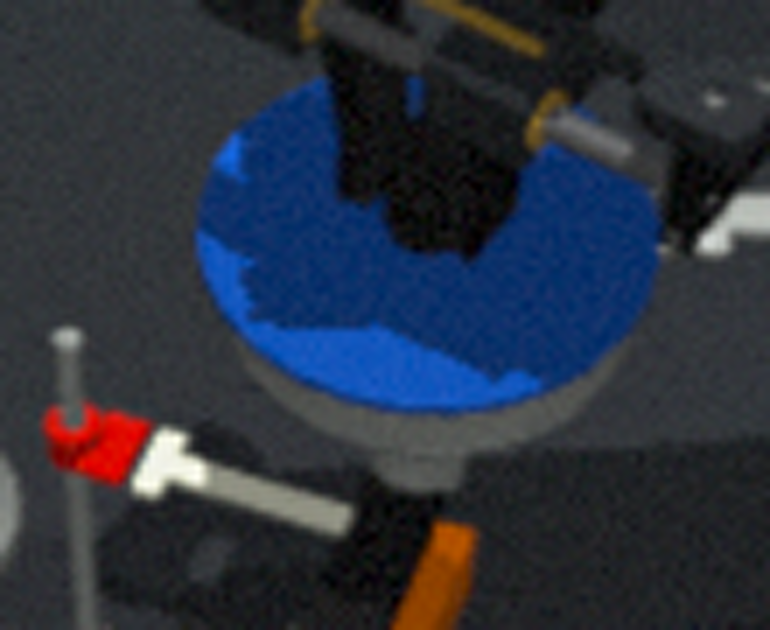

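Emit:
send_rows --pt "-0.04 0 0.02 0 0 0 1" --pt "0 0 0 0 0 0 1"

```text
time: 20.9
ee_pos: [0.5673, 0.0497, 0.2217]
eef_rot: [0.844, 0.536, 0.004, 0.004]
ft_force: [0.0, 0.1, -1.6]
width: 0.0234
```

Emit:
send_rows --pt "0 0 -0.03 0 0 0 1" --pt "0 0 0 0 0 0 0.2" --pt "0 0 0 0 0 0 0" --pt "0 0 0 0 0 0 -0.3" --pt "0 0 0 0 0 0 -0.3" --pt "0 0 0 0 0 0 -0.3" --pt "0 0 0 0 0 0 -0.3"

```text
time: 21.48
ee_pos: [0.5672, 0.0496, 0.219]
eef_rot: [0.844, 0.536, 0.004, 0.004]
ft_force: [0.4, -1.1, -0.1]
width: 0.0526
```

Emit:
send_rows --pt "0 0 0.2 0 0 0 -0.3" --pt "0 0 0.4 0 0 0 -0.3" --pt "0 0 0.6 0 0 0 -0.3" --pt "0 0 0.8 0 0 0 -0.3" --pt "0 0 0.8 0 0 0 -0.3" --pt "-0.3 -0.8 0.5 0 0 0 -0.3" --pt "-0.3 -0.9 0 0 0 0 -0.3" --pt "-0.3 -0.9 0 0 0 0 -0.3" --pt "-0.3 -0.9 0 0 0 0 -0.3" --pt "-0.3 -0.9 0 0 0 0 -0.3"

```text
time: 22.32
ee_pos: [0.5204, -0.0781, 0.3327]
eef_rot: [0.84, 0.542, 0.007, 0.004]
ft_force: [1.2, -0.7, 0.3]
width: 0.0566
```

Emit:
send_rows --pt "-0.3 -0.9 0 0 0 0 -0.3" --pt "-0.3 -0.9 0 0 0 0 -0.3" --pt "-0.2 -0.6 0 0 0 0 -0.3" --pt "0 0 0 0 0 0 -0.3" --pt "0 0 0 0 0 0 -0.3"

```text
time: 22.73
ee_pos: [0.4928, -0.16, 0.34]
eef_rot: [0.843, 0.539, 0.009, 0.008]
ft_force: [0.7, -0.1, -0.7]
width: 0.0565
```

```bash
python3 -c "
from plan import *
plan((.566,.0495,.221),65,0)
cv2.imwrite('pics/w21.png',r.camera('wrist'))
cv2.imwrite('pics/t21.png',cv2.resize(r.camera('top')[200:310,240:360],None,fx=6,fy=6,interpolation=2))
cv2.imwrite('pics/s21.png',cv2.resize(r.camera('side')[200:290,290:400],None,fx=7,fy=7,interpolation=2))"
```

```text
pos [ 0.4928 -0.16    0.34  ] f [ 0.7 -0.1 -0.7] w 0.0565 j [ 0.57  0.06 -0.35  1.54  0.02  1.52 -0.22] | shift units [ 2.44  6.98 -3.97] turn units [ 0.04  0.27 -0.03]
```

View pics/w21.png

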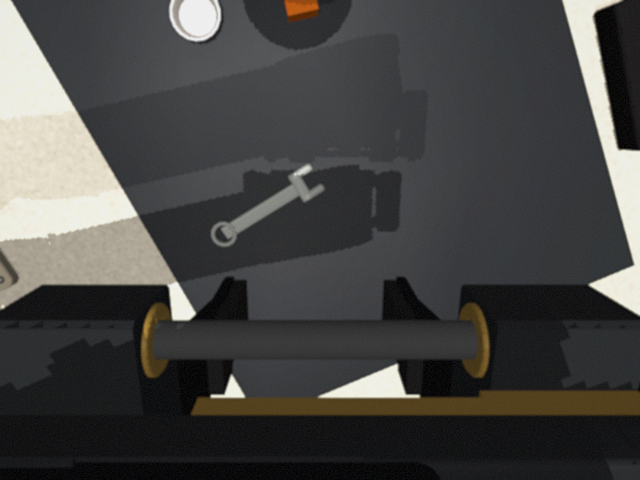

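View pics/s21.png

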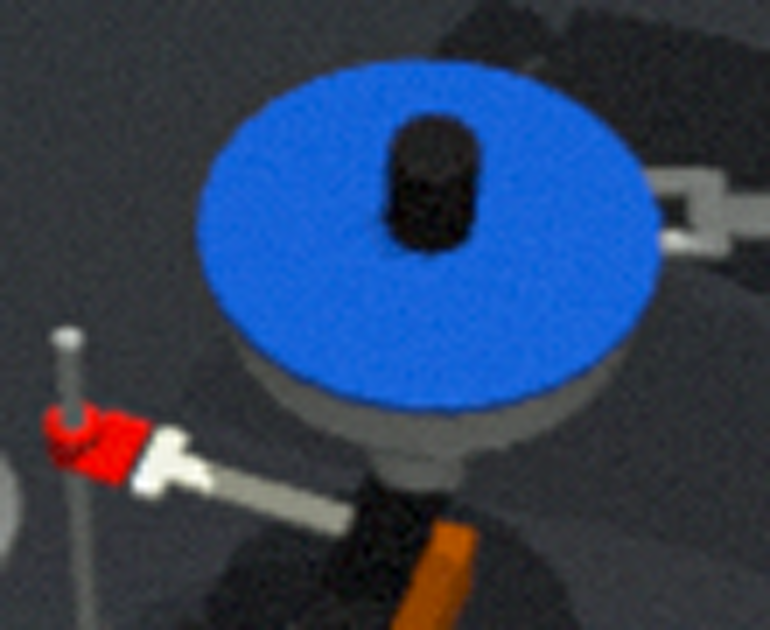

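View pics/t21.png

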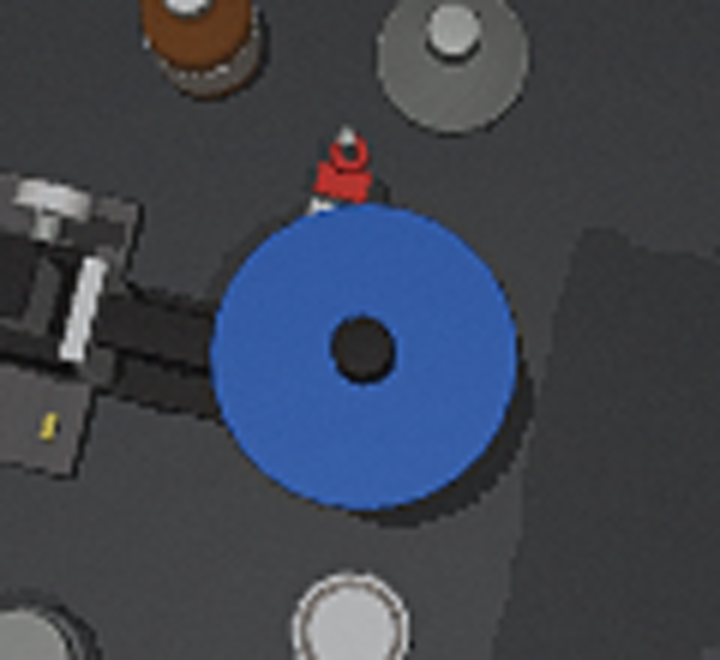

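```bash
python3 -c "
from plan import *
T=cam('top');S=cam('side');P=[]
t=r.camera('top');q=r.camera('side')
for C,im,roi in((T,t,(260,210,340,310)),(S,q,(300,190,400,280))):
    m=mask(im,(100,110,40),(125,255,255));k=np.zeros_like(m);x0,y0,x1,y1=roi;k[y0:y1,x0:x1]=m[y0:y1,x0:x1]
    e=cv2.fitEllipse(cv2.convexHull(big(k)));P.append((C,e[0]));print(e,plane(C,e[0],.2107))
print(tri(*P))
o=cv2.imread('pics/top0.png');d=cv2.absdiff(o,t).max(2);d=cv2.resize(np.hstack([o[190:360,150:400],t[190:360,150:400]]),None,fx=1.6,fy=1.6);cv2.imwrite('pics/cmp.png',d)
"
```

```text
((300.1584777832031, 259.01531982421875), (50.923255920410156, 51.35519027709961), 74.6686782836914) [0.56627812 0.04721117 0.2107    ]
((351.0049133300781, 233.14308166503906), (51.24623107910156, 67.62560272216797), 93.35462951660156) [0.56657489 0.04950045 0.2107    ]
[0.56663384 0.04727202 0.20816838]
```

View pics/cmp.png

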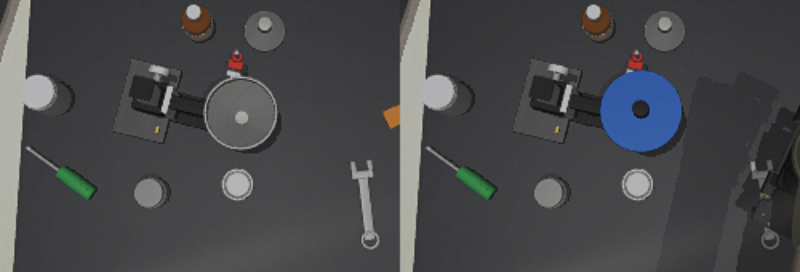

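Emit:
send_rows --pt "0.2 -0.2 0 0.9 -0.3 0.2 -0.3" --pt "0.3 -0.2 -0.2 0.9 -0.3 0.2 -0.3" --pt "0.3 0 -0.4 0.9 -0.3 0.2 -0.3" --pt "0.4 0.1 -0.5 0.9 -0.3 0.2 -0.3" --pt "0.4 0.1 -0.6 0.9 -0.3 0.2 -0.3" --pt "0.4 0.1 -0.6 0.9 -0.3 0.2 -0.3" --pt "0.4 0.1 -0.6 0.9 -0.3 0.2 -0.3" --pt "0.4 0.1 -0.6 0.9 -0.2 0.2 -0.3" --pt "0.3 0 -0.5 0.5 -0.1 0 -0.3" --pt "0 0 0 0 0 0 -0.3"

```text
time: 23.82
ee_pos: [0.5956, -0.1437, 0.2184]
eef_rot: [0.742, 0.562, 0.292, -0.219]
ft_force: [-0.2, 0.5, 0.0]
width: 0.0564
```

```bash
python3 -c "
from plan import *
plan((.607,-.11,.15),85,48)
s=r.read_state();C=cam('wrist',s);print(proj(C,[.642,.062,.118]))
cv2.imwrite('pics/w22.png',r.camera('wrist'))"
```

```text
pos [ 0.5956 -0.1437  0.2184] f [-0.2  0.5  0. ] w 0.0564 j [ 0.78  0.47 -0.32  1.5  -0.59  1.4   0.37] | shift units [ 0.38  1.12 -2.28] turn units [ 1.04 -0.15  2.17]
[300.96179987 103.80070562]
```

View pics/w22.png

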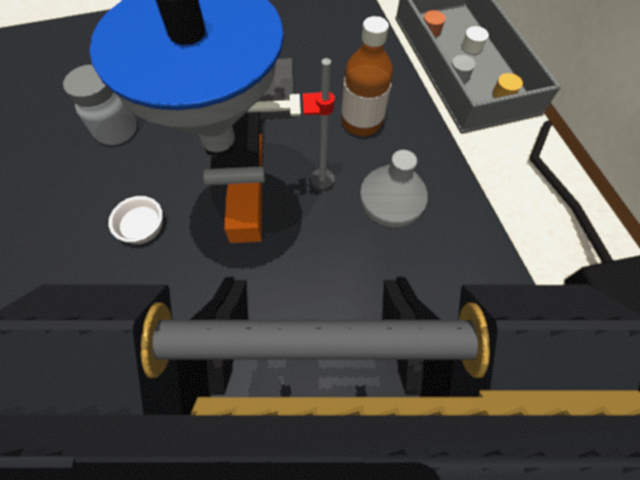

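Good view; zooming on the pointer and mark.

```bash
python3 -c "
import cv2
im=cv2.imread('pics/w22.png');cv2.imwrite('pics/w22c.png',cv2.resize(im[85:125,275:345],None,fx=10,fy=10,interpolation=2))"
```

```text
(no output)
```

View pics/w22c.png

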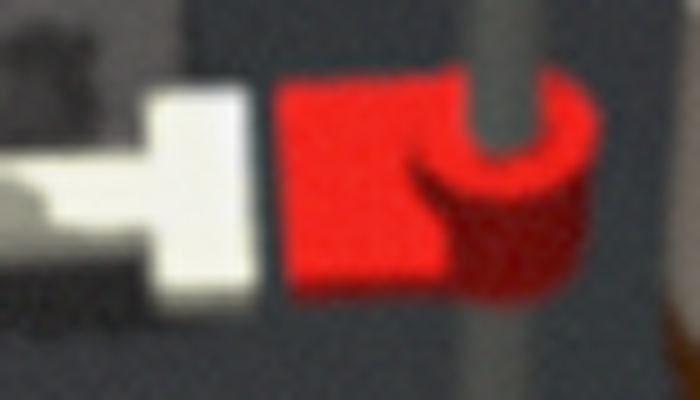

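```bash
python3 -c "
from ptr import *
s=r.read_state();C=cam('wrist',s)
cr=lambda p:np.array([(p[0]+.5)/10-.5+275,(p[1]+.5)/10-.5+85])
for n,p,x in(('p front',(258,289),-.031),('p back',(246,89),-.009),('m front',(290,281),-.031),('m back',(275,82),-.009)): print(n,stand(vp(C,cr(p),x)).round(4))
print(s['joint_vel'].round(3))
"
```

```text
p front [-0.031  -0.0701  0.1197]
p back [-0.009  -0.0701  0.1208]
m front [-0.031  -0.0728  0.1205]
m back [-0.009  -0.0726  0.1215]
[-0.014 -0.078 -0.01  -0.024  0.019  0.016 -0.027]
```

Emit:
send_rows --pt "0 -0.3 0.3 0 0 0 -0.3" --pt "0 0 0 0 0 0 -0.3" --pt "0 0 0 0 0 0 -0.3" --pt "0 0 0 0 0 0 -0.3"

```text
time: 24.2
ee_pos: [0.5967, -0.1512, 0.2359]
eef_rot: [0.741, 0.566, 0.291, -0.214]
ft_force: [0.4, -0.3, -0.1]
width: 0.0565
```

```bash
python3 -c "
from bench import r
print(r.close_job())"
```

```text
the job is handed in; nothing more can be done
None
```

I slid the wedge under the carriage's front foot and let go, then lowered the dust cover onto the funnel, released it and handed the job in at 24.2 s. No verdict came back.

**Pointer height:** my last wrist-camera check put the pointer about 0.7 mm below the mark, inside the 2 mm limit. Two earlier wrist views, one just before and one just after letting go of the wedge, gave 0.2 to 0.5 mm low. The carriage was resting on the wedge, which looked flat.

**Cover:** it sits about 1 mm off the funnel's centre and looks level by eye in the side and top views; I did not measure its tilt. It met firm contact at the expected seated height. Triangulating from the top and side cameras gave a disc height 2.5 mm below what I expected. The bare rim read low by the same amount at the start, so I take it as a camera offset.

**What went less cleanly:**
- My first grip on the knob was too high and slid the cover about 8 mm on the bench; I opened up and gripped it again.
- As the cover seated, it briefly pressed with about 17 N down and 9 N sideways. I eased that off before letting go.

**Other objects:** comparing the top view before and after showed no bystander moved, though the arm partly hid the wrench in that picture. At hand-in the arm was clear of everything.

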